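# Put the washed finds away in the transit case

## Task

Slide the clear cover of the transit case right back, lay every find from the white sheet flat in the bay that already holds one of its kind (stone adzes with the adze, clay loom weights with the weight), and slide the cover fully shut again without slamming it. The round catch has no mark, so nobody can see whether it is on: try the cover, and if it is held, give the knob about a quarter turn and try again. Leave the other things on the table where they are.

Things in the scene. Friction and masses are not known exactly. Their poses are not given: they have to be found in the camera images.
- case: low plywood case fixed to the table, 296 (own x) x 548 (own y) x 55 high, walls 8 thick; origin under its centre. Its +y half holds two open-topped bays, each 280 (x) x 130 (y), foam floor 12 above the table, parted by a divider 6 thick and 38 high; the -y half is decked at wall height, the cover slides back over it. A catch housing 45 x 62 x 83 high juts from the front (-x) wall
- bay_inner (a point): middle of the foam floor of the inner bay, the one beside the closed half; axes as the case
- bay_outer (a point): middle of the foam floor of the outer bay, at the case's +y end; axes as the case
- cover (a joint): slide of the clear cover (288 x 278 x 5, top face 62 above the table): 0 = shut over both bays, 0.262 m = fully back; grows as the cover moves along the case's -y. It needs about 3 to 6 N and stays where it is left. With the catch on it moves about 4 mm and stops dead
- cover_grip (a point): on the cover's grip, an aluminium bar in the middle of the cover, 90 long (case x) x 14 thick (case y), from 62 up to 94 above the table; this point is in its middle, 81 above the table, and moves with the cover; axes as the case
- knob_grip (a point): on the vertical axis of the catch's knob, 109 above the table; does not turn. Plain round knob 43 across, from 87 to 119 above the table, turns either way without stops against 0.1 Nm and stays put. Inside, two dogs facing each other each bar the cover over about 80 degrees, so it is on and off twice a turn: a quarter turn from on is off, and from off is on. Its state at the start is unknown
- adze1: quadrangular polished stone adze, dark grey: a flat bar 96 long (own x) x 40 wide (own y) x 24 thick (own z), one end (+x) ground to a sloping cutting edge over the last 26 mm; origin in the middle of the piece (12 mm above what it lies on)
- adze2: quadrangular polished stone adze, dark grey: a flat bar 96 long (own x) x 40 wide (own y) x 24 thick (own z), one end (+x) ground to a sloping cutting edge over the last 26 mm; origin in the middle of the piece (12 mm above what it lies on)
- adze3: quadrangular polished stone adze, dark grey: a flat bar 96 long (own x) x 40 wide (own y) x 24 thick (own z), one end (+x) ground to a sloping cutting edge over the last 26 mm; origin in the middle of the piece (12 mm above what it lies on)
- weight1: oblong fired-clay loom weight: a flat block 90 long (own x) x 42 wide (own y) x 30 thick (own z) with rounded edges and two small holes near its +x end; origin in the middle of the piece (15 mm above what it lies on)
- weight2: oblong fired-clay loom weight: a flat block 90 long (own x) x 42 wide (own y) x 30 thick (own z) with rounded edges and two small holes near its +x end; origin in the middle of the piece (15 mm above what it lies on)
- weight3: oblong fired-clay loom weight: a flat block 90 long (own x) x 42 wide (own y) x 30 thick (own z) with rounded edges and two small holes near its +x end; origin in the middle of the piece (15 mm above what it lies on)
- stored_adze: quadrangular polished stone adze, dark grey: a flat bar 96 long (own x) x 40 wide (own y) x 24 thick (own z), one end (+x) ground to a sloping cutting edge over the last 26 mm; origin in its middle. Already stored at the far (+x) end of one bay (which one varies), its length along the case's y
- stored_weight: oblong fired-clay loom weight: a flat block 90 long (own x) x 42 wide (own y) x 30 thick (own z) with rounded edges and two small holes near its +x end; origin in its middle. Already stored at the far (+x) end of the other bay, its length along the case's y
- tape: roll of tape lying flat, 90 across, 24 high, origin under its centre
- stapler: blue stapler, 135 x 34 x 37 high, origin under its centre
- brush: flat dusting brush lying flat, 165 long, 46 wide, 14 high, origin under it, 12 mm on the handle side of the ferrule's middle

How it is judged (in metres and radians):
On the way, in this order (a step that is already met when the one before it is completed fails the run):
1. the cover has been slid back (value of joint cover above 0.23 m), for 0.2 s.
2. every find lies flat in the bay of its kind ((((x of stored_adze in the frame of case between -0.125 and 0.125 m and y of stored_adze in the frame of case between 0.015 and 0.115 m and z of stored_adze in the frame of case between 0.019 and 0.029 m and angle between the z axis of stored_adze and the z axis of case, either way round below 0.15 rad) and (x of adze1 in the frame of case between -0.125 and 0.125 m and y of adze1 in the frame of case between 0.015 and 0.115 m and z of adze1 in the frame of case between 0.019 and 0.029 m and angle between the z axis of adze1 and the z axis of case, either way round below 0.15 rad) and (x of adze2 in the frame of case between -0.125 and 0.125 m and y of adze2 in the frame of case between 0.015 and 0.115 m and z of adze2 in the frame of case between 0.019 and 0.029 m and angle between the z axis of adze2 and the z axis of case, either way round below 0.15 rad) and (x of adze3 in the frame of case between -0.125 and 0.125 m and y of adze3 in the frame of case between 0.015 and 0.115 m and z of adze3 in the frame of case between 0.019 and 0.029 m and angle between the z axis of adze3 and the z axis of case, either way round below 0.15 rad) and (x of stored_weight in the frame of case between -0.125 and 0.125 m and y of stored_weight in the frame of case between 0.151 and 0.251 m and z of stored_weight in the frame of case between 0.022 and 0.032 m and angle between the z axis of stored_weight and the z axis of case, either way round below 0.15 rad) and (x of weight1 in the frame of case between -0.125 and 0.125 m and y of weight1 in the frame of case between 0.151 and 0.251 m and z of weight1 in the frame of case between 0.022 and 0.032 m and angle between the z axis of weight1 and the z axis of case, either way round below 0.15 rad) and (x of weight2 in the frame of case between -0.125 and 0.125 m and y of weight2 in the frame of case between 0.151 and 0.251 m and z of weight2 in the frame of case between 0.022 and 0.032 m and angle between the z axis of weight2 and the z axis of case, either way round below 0.15 rad) and (x of weight3 in the frame of case between -0.125 and 0.125 m and y of weight3 in the frame of case between 0.151 and 0.251 m and z of weight3 in the frame of case between 0.022 and 0.032 m and angle between the z axis of weight3 and the z axis of case, either way round below 0.15 rad)) or ((x of stored_adze in the frame of case between -0.125 and 0.125 m and y of stored_adze in the frame of case between 0.151 and 0.251 m and z of stored_adze in the frame of case between 0.019 and 0.029 m and angle between the z axis of stored_adze and the z axis of case, either way round below 0.15 rad) and (x of adze1 in the frame of case between -0.125 and 0.125 m and y of adze1 in the frame of case between 0.151 and 0.251 m and z of adze1 in the frame of case between 0.019 and 0.029 m and angle between the z axis of adze1 and the z axis of case, either way round below 0.15 rad) and (x of adze2 in the frame of case between -0.125 and 0.125 m and y of adze2 in the frame of case between 0.151 and 0.251 m and z of adze2 in the frame of case between 0.019 and 0.029 m and angle between the z axis of adze2 and the z axis of case, either way round below 0.15 rad) and (x of adze3 in the frame of case between -0.125 and 0.125 m and y of adze3 in the frame of case between 0.151 and 0.251 m and z of adze3 in the frame of case between 0.019 and 0.029 m and angle between the z axis of adze3 and the z axis of case, either way round below 0.15 rad) and (x of stored_weight in the frame of case between -0.125 and 0.125 m and y of stored_weight in the frame of case between 0.015 and 0.115 m and z of stored_weight in the frame of case between 0.022 and 0.032 m and angle between the z axis of stored_weight and the z axis of case, either way round below 0.15 rad) and (x of weight1 in the frame of case between -0.125 and 0.125 m and y of weight1 in the frame of case between 0.015 and 0.115 m and z of weight1 in the frame of case between 0.022 and 0.032 m and angle between the z axis of weight1 and the z axis of case, either way round below 0.15 rad) and (x of weight2 in the frame of case between -0.125 and 0.125 m and y of weight2 in the frame of case between 0.015 and 0.115 m and z of weight2 in the frame of case between 0.022 and 0.032 m and angle between the z axis of weight2 and the z axis of case, either way round below 0.15 rad) and (x of weight3 in the frame of case between -0.125 and 0.125 m and y of weight3 in the frame of case between 0.015 and 0.115 m and z of weight3 in the frame of case between 0.022 and 0.032 m and angle between the z axis of weight3 and the z axis of case, either way round below 0.15 rad)))), for 0.2 s.
At the end, for the whole second after the job is handed in: every find lies flat (within 5 mm and 0.15 rad, either face up) and at rest on the foam in the bay with the stored piece of its kind, its middle at least 15 mm inside the bay; the stored pieces are still so too; the cover is shut to within 6 mm ((((x of stored_adze in the frame of case between -0.125 and 0.125 m and y of stored_adze in the frame of case between 0.015 and 0.115 m and z of stored_adze in the frame of case between 0.019 and 0.029 m and angle between the z axis of stored_adze and the z axis of case, either way round below 0.15 rad) and (x of adze1 in the frame of case between -0.125 and 0.125 m and y of adze1 in the frame of case between 0.015 and 0.115 m and z of adze1 in the frame of case between 0.019 and 0.029 m and angle between the z axis of adze1 and the z axis of case, either way round below 0.15 rad) and (x of adze2 in the frame of case between -0.125 and 0.125 m and y of adze2 in the frame of case between 0.015 and 0.115 m and z of adze2 in the frame of case between 0.019 and 0.029 m and angle between the z axis of adze2 and the z axis of case, either way round below 0.15 rad) and (x of adze3 in the frame of case between -0.125 and 0.125 m and y of adze3 in the frame of case between 0.015 and 0.115 m and z of adze3 in the frame of case between 0.019 and 0.029 m and angle between the z axis of adze3 and the z axis of case, either way round below 0.15 rad) and (x of stored_weight in the frame of case between -0.125 and 0.125 m and y of stored_weight in the frame of case between 0.151 and 0.251 m and z of stored_weight in the frame of case between 0.022 and 0.032 m and angle between the z axis of stored_weight and the z axis of case, either way round below 0.15 rad) and (x of weight1 in the frame of case between -0.125 and 0.125 m and y of weight1 in the frame of case between 0.151 and 0.251 m and z of weight1 in the frame of case between 0.022 and 0.032 m and angle between the z axis of weight1 and the z axis of case, either way round below 0.15 rad) and (x of weight2 in the frame of case between -0.125 and 0.125 m and y of weight2 in the frame of case between 0.151 and 0.251 m and z of weight2 in the frame of case between 0.022 and 0.032 m and angle between the z axis of weight2 and the z axis of case, either way round below 0.15 rad) and (x of weight3 in the frame of case between -0.125 and 0.125 m and y of weight3 in the frame of case between 0.151 and 0.251 m and z of weight3 in the frame of case between 0.022 and 0.032 m and angle between the z axis of weight3 and the z axis of case, either way round below 0.15 rad)) or ((x of stored_adze in the frame of case between -0.125 and 0.125 m and y of stored_adze in the frame of case between 0.151 and 0.251 m and z of stored_adze in the frame of case between 0.019 and 0.029 m and angle between the z axis of stored_adze and the z axis of case, either way round below 0.15 rad) and (x of adze1 in the frame of case between -0.125 and 0.125 m and y of adze1 in the frame of case between 0.151 and 0.251 m and z of adze1 in the frame of case between 0.019 and 0.029 m and angle between the z axis of adze1 and the z axis of case, either way round below 0.15 rad) and (x of adze2 in the frame of case between -0.125 and 0.125 m and y of adze2 in the frame of case between 0.151 and 0.251 m and z of adze2 in the frame of case between 0.019 and 0.029 m and angle between the z axis of adze2 and the z axis of case, either way round below 0.15 rad) and (x of adze3 in the frame of case between -0.125 and 0.125 m and y of adze3 in the frame of case between 0.151 and 0.251 m and z of adze3 in the frame of case between 0.019 and 0.029 m and angle between the z axis of adze3 and the z axis of case, either way round below 0.15 rad) and (x of stored_weight in the frame of case between -0.125 and 0.125 m and y of stored_weight in the frame of case between 0.015 and 0.115 m and z of stored_weight in the frame of case between 0.022 and 0.032 m and angle between the z axis of stored_weight and the z axis of case, either way round below 0.15 rad) and (x of weight1 in the frame of case between -0.125 and 0.125 m and y of weight1 in the frame of case between 0.015 and 0.115 m and z of weight1 in the frame of case between 0.022 and 0.032 m and angle between the z axis of weight1 and the z axis of case, either way round below 0.15 rad) and (x of weight2 in the frame of case between -0.125 and 0.125 m and y of weight2 in the frame of case between 0.015 and 0.115 m and z of weight2 in the frame of case between 0.022 and 0.032 m and angle between the z axis of weight2 and the z axis of case, either way round below 0.15 rad) and (x of weight3 in the frame of case between -0.125 and 0.125 m and y of weight3 in the frame of case between 0.015 and 0.115 m and z of weight3 in the frame of case between 0.022 and 0.032 m and angle between the z axis of weight3 and the z axis of case, either way round below 0.15 rad))) and value of joint cover below 0.006 m and linear speed of each of adze1, adze2, adze3, weight1, weight2, weight3 below 0.02 m/s); the robot touches nothing.
It fails at once if the cover is slammed (moves faster than 0.5 m/s) (velocity of joint cover above 0.5 m/s or velocity of joint cover below -0.5 m/s).
It fails at once if tape, stapler or brush moved by more than 3 cm (distance of any of tape, stapler, brush from where it was at the start of the episode above 0.03 m).
Of adze1, adze2, adze3, weight1, weight2, weight3 only 4 to 6 are there at a start; the rules pass over those that are not, and their reading is None.
At some moment in a run one of adze1, adze2, adze3, weight1, weight2, weight3 may be knocked a few centimetres aside while the robot is not near it.
Once in a run the grip may slacken for a moment while it holds something.
It also fails if it takes over 210 s, if anything falls off the work surface, if the arm or the gripper's body presses on something with over 40 N, if the wrist force passes 120 N, or if a joint passes its speed limit or range.

## Robot

A 6-joint arm with a two-finger parallel gripper is mounted at the origin on the work surface. World frame = base frame: x ahead of the robot, y to its left, z up, the work surface at z = 0. Lengths are in mm, angles in rad, forces in N, time in s.
With the tool pointing down it reaches from about 350 to 875 mm from the base axis. Payload 4.2 kg.
Tool frame: the origin (TCP) lies midway between the tips of the shut fingers; the grasp point (between the pads) lies 19 mm behind it (arm.grasp_offset is the distance from the TCP to the grasp point, in mm); z points along the fingers, y is the direction in which the jaws open and shut (so a half turn about z gives the same grasp; the last joint's range is limited). The gripper opens to 85 mm and grips with 20 to 120 N. Pads are 22 mm wide; open, the fingers measure 114 mm over their backs; the gripper's body (76 mm by 85 mm) begins 54 mm behind the grasp point. The pads swing forward as they close: fully open they stand 13 mm farther back than shut.
Start: joints at [-1.069, 0.385, 0.008, 0, -1.194, -0.259], TCP at [150.281, -606.642, 231.312] pointing down, gripper open.
Joint ranges: [-3.14, 3.14], [-1.21, 2.06], [-1.07, 1.41], [-3.16, 2.05], [-2.99, -0.16], [-3.1, 3.1]. Speed limits (rad/s): [2.79, 2.79, 3.14, 3.14, 3.14, 3.14].

## Interface

Orientations are given as a unit quaternion [x, y, z, w].
In Python, from bench import arm gives the robot as it stands.
- The arm moves only by the tool move_arm, never from a script. Its argument "moves" is a list of rows, each an object with "gripper": the gripper's target within -1 to 1 (fully open at 1, half-way at 0, shut at -1); "xyz": the shift along the tool's x, y, z in cm, a list of three; "angular": the turn, a rotation vector about the tool's x, y, z in rad, a list of three. In form: [{"gripper": gripper, "xyz": [dx, dy, dz], "angular": [wx, wy, wz]}, ...]. A call has 1 to 10 rows; each row is the pose to reach, as a shift and turn from the pose commanded when the call began, along the tool's axes at that moment; what a row does not reach only later rows make up. A row lasts 1/8 s, in which the tool goes at most 62.5 mm and 10.7 degrees, less where a joint would pass 70% of its speed; a pose out of reach is approached as far as the arm can. A call with a gripper value outside its range is refused whole. The fingers move at their own pace and stop on an object; the grip force is fixed at half the most. Time passes only in rows, so rows that repeat a pose let the fingers close. It gives the time, the measured TCP pose, the force and the opening at its end, in the units of the state.
- arm.read_state(): the state, without advancing time (a new reading comes with each control period).
- arm.get_image(name): name is "scene" or "side" or "wrist"; returns (picture, depth): 384x512x3 uint8, blue, green, red; 384x512 float32, mm along the optical axis (not along the pixel's ray), 0 where there is no reading.
- arm.get_calibration(name): a dict with "camera_matrix" (3x3 intrinsics, pixels), "k1" (the pictures are not rectified: a ray, as slopes to the right and down, at radius r is drawn at 1 + k1 r^2 times it, then the intrinsics apply), "R" (3x3) and "t" (3): a world point X has camera coordinates R X + t. Camera axes: x right, y down, z forward; pixel columns grow to the right and rows downward; lengths in mm; the calibration is good to about 2 mm. A picture is of the moment at which its call begins: read the wrist's pose just before it. get_calibration takes no time and is no camera call; for the wrist camera it gives the pose at the moment of the call.
- arm.job_done(): hands the job in, once; it reports no verdict.
The state is a dict: "clock": time; "joints": joint angles; "joint_vel": joint speeds; "joint_efforts": joint torques, N m; "position": TCP position; "ee_rot": TCP orientation; "contact_force": force on the tool from outside, world axes, zero at the start; "wrist_torque": the same for the moment, N m; "gripper_width": finger opening in mm.
Only numpy, scipy, OpenCV 4.12 (cv2) and the standard library are available. Lean on these libraries where they do the work, as an engineer would, in place of code of your own. Each camera call takes 0.05 s, during which the arm holds its last target. There are 200 camera calls.

## Working session

There is one attempt and no reset: what is moved stays moved. The work goes in short steps, Python scripts to look and compute and a tool call to move; the robot and the scene stay as the last step left them, time stands still between calls to the robot, and variables do not carry over. Pictures are saved under pics/ and viewed, about 12 in all and at most 16, crops included, and the job is handed in when it is done.

Besides the shell and the picture viewer there is one more tool, called after "Call:" as name(argument=value, ...), one argument or row to a line, values as JSON. move_arm: Moves the arm, as the interface text tells. Its arguments: {"type":"object","properties":{"moves":{"type":"array","items":{"type":"object","properties":{"gripper":{"type":"number"},"xyz":{"type":"array","items":{"type":"number"}},"angular":{"type":"array","items":{"type":"number"}}}}}},"required":["moves"]}

```bash
ls; mkdir -p pics
cat > h.py <<'E'
import numpy as np, cv2
from bench import arm
from scipy.spatial.transform import Rotation as Rn
def shot(n, save=None):
    c=arm.get_calibration(n); p,d=arm.get_image(n)
    if save: cv2.imwrite(f'pics/{save}.png',p)
    return p,d,c
def cloud(d,c):
    K=np.array(c['camera_matrix'],float); k1=c['k1']
    v,u=np.mgrid[:d.shape[0],:d.shape[1]]
    pts=np.stack([u,v],-1).reshape(-1,1,2).astype(float)
    r=cv2.undistortPoints(pts,K,np.array([k1,0,0,0,0],float)).reshape(*d.shape,2)
    X=np.dstack([r*d[...,None],d]).reshape(-1,3)
    W=(X-np.array(c['t']).ravel())@np.array(c['R'])
    return W.reshape(*d.shape,3)
def proj(X,c):
    K=np.array(c['camera_matrix'],float)
    rv=cv2.Rodrigues(np.array(c['R'],float))[0]
    return cv2.projectPoints(np.array(X,float).reshape(-1,1,3),rv,np.array(c['t'],float),K,np.array([c['k1'],0,0,0,0.]))[0].reshape(-1,2)
E
python3 - <<'E'
from h import *
import pickle
print(arm.read_state())
o={}
for n in('scene','side'):
    p,d,c=shot(n,n+'0'); o[n]=(p,d,c); print(n,c)
pickle.dump(o,open('o0.pkl','wb'))
cv2.imwrite('pics/both0.png',cv2.resize(np.hstack([o['scene'][0],o['side'][0]]),(800,300)))
E
```

```text
pics
{'clock': 0.0, 'joints': array([-1.06940369e+00,  3.85549089e-01,  6.59700022e-03, -4.78812497e-04,
       -1.19397864e+00, -2.58594612e-01]), 'joint_vel': array([ 4.61153083e-04, -3.73522164e-04, -1.23749805e-03, -1.20662835e-03,
       -8.82763481e-05, -5.55062632e-04]), 'joint_efforts': array([-1.99301925e-03, -3.92291522e+01,  1.88397181e+01,  4.18608516e+00,
       -4.62908152e-03, -1.01525913e-05]), 'position': array([ 150.12883589, -606.09425314,  230.21779655]), 'ee_rot': array([-1.21013291e-01,  9.92650288e-01,  1.07360895e-03, -1.89197785e-04]), 'contact_force': array([-0.25707283, -0.82020751, -0.35175076]), 'wrist_torque': array([-0.01073687, -0.01540503, -0.07255015]), 'gripper_width': 85.44814767022864}
scene {'camera_matrix': array([[380.38418709,   0.        , 259.06458787],
       [  0.        , 380.38418709, 196.44165287],
       [  0.        ,   0.        ,   1.        ]]), 'k1': -0.0749217936440574, 'R': array([[-0.25616936,  0.96650116, -0.01589896],
       [ 0.63924503,  0.15704721, -0.7527961 ],
       [-0.72508141, -0.20300662, -0.65806174]]), 't': array([ 139.4146217 , -259.54826468, 1455.19714006])}
side {'camera_matrix': array([[416.91710038,   0.        , 259.77739288],
       [  0.        , 416.91710038, 191.06033308],
       [  0.        ,   0.        ,   1.        ]]), 'k1': -0.011776091323371768, 'R': array([[-0.69629225, -0.71765177,  0.01237048],
       [-0.44110957,  0.41425766, -0.79612369],
       [ 0.56621502, -0.5597915 , -0.60500747]]), 't': array([ 354.20205537,  324.43986194, 1126.99668799])}
```

View pics/scene0.png

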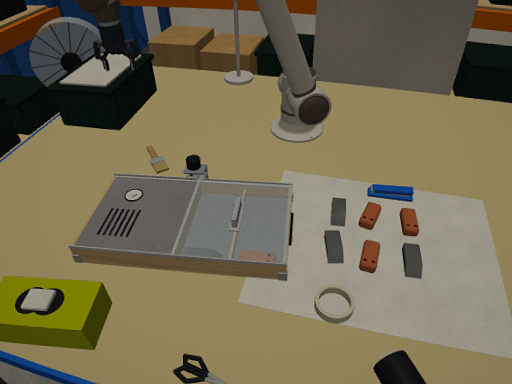

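View pics/side0.png

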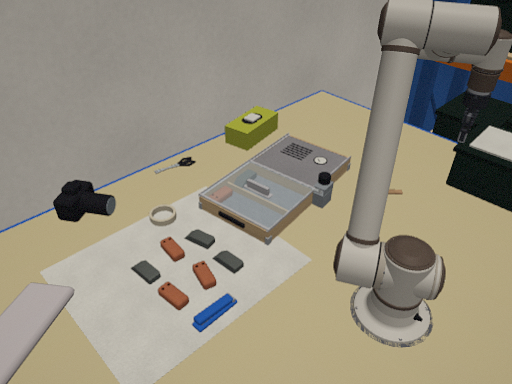

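The scene picture shows the case with its deck half at the left and its bays at the right. Through the clear cover the stored adze is in the inner bay (207,253) and the stored weight in the outer bay (257,256). Three adzes are at (339,212), (334,247) and (412,260), and three weights at (370,215), (409,221) and (370,256). The knob is at (194,162).

```bash
cat > m.py <<'E'
from h import *
import pickle
def finds(p,d,c,Wmin=8,zr=(8,45),roi=None):
    W=cloud(d,c); hsv=cv2.cvtColor(p,cv2.COLOR_BGR2HSV)
    z=W[...,2]; m=(d>0)&(z>zr[0])&(z<zr[1])
    if roi: m&=(W[...,0]>roi[0])&(W[...,0]<roi[1])&(W[...,1]>roi[2])&(W[...,1]<roi[3])
    n,l,s,_=cv2.connectedComponentsWithStats(m.astype(np.uint8),connectivity=4)
    out=[]
    for i in range(1,n):
        if s[i,4]<60: continue
        k=l==i; zt=np.percentile(z[k],90); 
        t=k&(z>zt-5); r=cv2.minAreaRect(W[t][:,:2].astype(np.float32))
        (cx,cy),(a,b),th=r
        if a<b: a,b,th=b,a,th+90
        h=np.median(hsv[k],0)
        out.append((round(cx,1),round(cy,1),round(a),round(b),round((th+90)%180-90,1),round(float(zt),1),h.astype(int).tolist(),int(s[i,4])))
    return out
E
python3 - <<'E'
from m import *
o=pickle.load(open('o0.pkl','rb'))
for n in o:
    p,d,c=o[n]; W=cloud(d,c)
    print(n)
    for f in finds(p,d,c,roi=(250,950,-100,700)): print(f)
    z=W[...,2]; m=((d>0)&(z>46)&(z<68)&(W[...,0]>200)&(W[...,0]<900)&(W[...,1]>-700)&(W[...,1]<300)).astype(np.uint8)
    nn,l,s,_=cv2.connectedComponentsWithStats(m)
    for i in range(1,nn):
        if s[i,4]>500: print('case',s[i],cv2.minAreaRect(W[l==i][:,:2].astype(np.float32)))
    k=(d>0)&(z>98)&(z<122)&(W[...,0]>200)&(W[...,0]<700)&(W[...,1]>-500)&(W[...,1]<200)
    q=W[k]; print('knob',len(q),cv2.minEnclosingCircle(q[:,:2].astype(np.float32)),q[:,2].max())
    k=(d>0)&(z>75)&(z<97)&(W[...,0]>500)&(W[...,0]<700)&(W[...,1]>-500)&(W[...,1]<200)
    q=W[k]; print('grip',len(q),cv2.minAreaRect(q[:,:2].astype(np.float32)),q[:,2].max())
E
```

```text
scene
(320.5, 357.0, 115, 31, -87.5, 38.1, [107, 226, 124], 578)
(428.7, 204.1, 79, 40, 5.3, 27.2, [35, 26, 70], 372)
(437.4, 295.9, 90, 40, -14.3, 32.7, [10, 181, 123], 409)
(438.1, 402.7, 89, 39, 5.9, 32.2, [10, 182, 119], 431)
(550.6, 91.3, 119, 8, 8.4, 41.7, [24, 38, 34], 106)
(564.9, 205.9, 74, 41, 14.1, 26.4, [35, 26, 70], 475)
(588.4, 301.1, 86, 38, -7.2, 32.9, [10, 182, 123], 498)
(562.3, 407.3, 78, 41, 4.8, 27.1, [36, 26, 67], 550)
(715.8, 3.0, 208, 5, -81.4, 41.1, [18, 119, 93], 830)
(745.7, 229.8, 91, 90, 17.9, 26.4, [21, 63, 141], 658)
(943.1, -34.2, 46, 13, 89.2, 12.9, [108, 62, 22], 102)
case [   68   170   225    99 16405] ((573.8228759765625, -188.06497192382812), (344.67303466796875, 551.6781616210938), 8.380142211914062)
knob 168 ((509.85504150390625, -147.37881469726562), 134.73301696777344) 121.99077108229528
grip 179 ((574.5332641601562, -51.339698791503906), (92.25800323486328, 14.32011890411377), 8.48725700378418) 96.95985226404383
side
(522.0, 61.5, 339, 145, 37.4, 41.0, [18, 95, 113], 810)
(891.4, 410.9, 164, 53, 67.0, 42.2, [98, 68, 22], 319)
(746.4, 231.2, 89, 87, -20.5, 24.1, [20, 48, 133], 283)
(561.1, 206.9, 74, 45, 15.3, 25.1, [43, 16, 82], 296)
(584.5, 303.2, 91, 38, -5.5, 30.4, [9, 152, 149], 356)
(426.0, 205.7, 75, 42, 6.1, 24.8, [43, 16, 82], 347)
(562.6, 406.1, 77, 42, 3.6, 26.9, [42, 16, 84], 371)
(437.5, 297.0, 87, 40, -15.3, 31.2, [9, 152, 151], 402)
(437.0, 402.1, 89, 40, 7.3, 32.8, [9, 152, 151], 511)
(319.6, 355.5, 118, 28, -87.4, 37.6, [108, 198, 160], 700)
case [ 198  133  153  102 7268] ((575.2901611328125, -187.39993286132812), (348.91668701171875, 556.1317138671875), 8.71168327331543)
knob 125 ((431.4570007324219, -228.4261474609375), 23.454931259155273) 121.3295332450172
grip 146 ((573.070556640625, -50.73846435546875), (91.08279418945312, 17.425621032714844), 8.919330596923828) 96.11629133573796
```

```bash
cat > wp.py <<'E'
# usage: wp.py x,y,z,jawdeg ...   (TCP targets, tool down, jaw axis angle mod 180 nearest)
import sys
from h import *
s=arm.read_state(); R=Rn.from_quat(s['ee_rot']); P=np.array(s['position'])
print('t',round(s['clock'],2),'P',P.round(1),'F',np.round(s['contact_force'],1),'w',round(s['gripper_width'],1),'j6',round(s['joints'][5],2))
yw=R.as_matrix()[:,1]; cur=np.degrees(np.arctan2(yw[1],yw[0]))
print('jaw',round(cur,1))
for a in sys.argv[1:]:
    x,y,z,j=map(float,a.split(',')); 
    best=cur+((j-cur+90)%180-90)
    t=np.radians(best); Y=np.array([np.cos(t),np.sin(t),0]); Z=np.array([0,0,-1.]); M=np.c_[np.cross(Y,Z),Y,Z]
    d=R.inv().apply(np.array([x,y,z])-P)/10; w=(R.inv()*Rn.from_matrix(M)).as_rotvec()
    print(a,'xyz',d.round(2).tolist(),'ang',w.round(3).tolist(),'dist',round(np.linalg.norm(d)*10),'turn',round(best-cur,1))
E
python3 wp.py 573.8,-51,200,98.6 573.8,-51,120,98.6 573.8,-51,69,98.6
```

```text
t 0.1 P [ 150.2 -606.2  230.3] F [ 0.1  0.5 -0.5] w 85.5 j6 -0.26
jaw 103.9
573.8,-51,200,98.6 xyz [-54.46, 43.71, 3.11] ang [0.002, -0.0, 0.093] dist 699 turn -5.3
573.8,-51,120,98.6 xyz [-54.46, 43.69, 11.11] ang [0.002, -0.0, 0.093] dist 707 turn -5.3
573.8,-51,69,98.6 xyz [-54.46, 43.68, 16.21] ang [0.002, -0.0, 0.093] dist 717 turn -5.3
```

Call:
move_arm(
  moves=[
    {"gripper": 1,"xyz": [-54.46,43.7,3.1],"angular": [0,0,0.093]},
    {"gripper": 1,"xyz": [-54.46,43.7,3.1],"angular": [0,0,0.093]},
    {"gripper": 1,"xyz": [-54.46,43.7,3.1],"angular": [0,0,0.093]},
    {"gripper": 1,"xyz": [-54.46,43.7,3.1],"angular": [0,0,0.093]},
    {"gripper": 1,"xyz": [-54.46,43.7,3.1],"angular": [0,0,0.093]},
    {"gripper": 1,"xyz": [-54.46,43.7,3.1],"angular": [0,0,0.093]},
    {"gripper": 1,"xyz": [-54.46,43.7,3.1],"angular": [0,0,0.093]},
    {"gripper": 1,"xyz": [-54.46,43.7,3.1],"angular": [0,0,0.093]},
    {"gripper": 1,"xyz": [-54.46,43.7,3.1],"angular": [0,0,0.093]},
    {"gripper": 1,"xyz": [-54.46,43.7,3.1],"angular": [0,0,0.093]},
  ],
)

```text
clock: 1.35
position: [529.7, -108.4, 203.3]
ee_rot: [-0.075, 0.997, 0.0, -0.0]
contact_force: [1.6, -0.2, 1.0]
gripper_width: 85.5
```

```bash
python3 - <<'E'
from h import *
import pickle
p,d,c=shot('wrist','w1'); W=cloud(d,c); z=W[...,2]
pickle.dump((p,d,c),open('w1.pkl','wb'))
k=(d>0)&(z>75)&(z<100)&(np.hypot(W[...,0]-574,W[...,1]+51)<70)
q=W[k]; print('grip',len(q),cv2.minAreaRect(q[:,:2].astype(np.float32)) if len(q) else '',np.percentile(q[:,2],[5,50,95]) if len(q) else '')
k=(d>0)&(z>100)&(z<130)&(np.hypot(W[...,0]-431,W[...,1]+228)<60)
print(k.sum())
if k.sum()>20: print(cv2.minEnclosingCircle(W[k][:,:2].astype(np.float32)))
E
python3 wp.py 573.8,-51,200,98.6 573.8,-51,100,98.6 573.8,-51,69,98.6
```

```text
grip 1483 ((574.276611328125, -55.831180572509766), (89.4223861694336, 14.468836784362793), 8.513971328735352) [79.75866878 94.17672182 95.5020847 ]
3032
((429.8074035644531, -233.3073272705078), 21.857606887817383)
t 1.4 P [ 534.3 -104.   202.7] F [3.5 2.3 0.8] w 85.5 j6 -1.52
jaw 98.9
573.8,-51,200,98.6 xyz [-4.72, 4.63, 0.29] ang [0.0, 0.003, 0.005] dist 66 turn -0.3
573.8,-51,100,98.6 xyz [-4.7, 4.62, 10.29] ang [0.0, 0.003, 0.005] dist 122 turn -0.3
573.8,-51,69,98.6 xyz [-4.69, 4.62, 13.39] ang [0.0, 0.003, 0.005] dist 149 turn -0.3
```

View pics/w1.png

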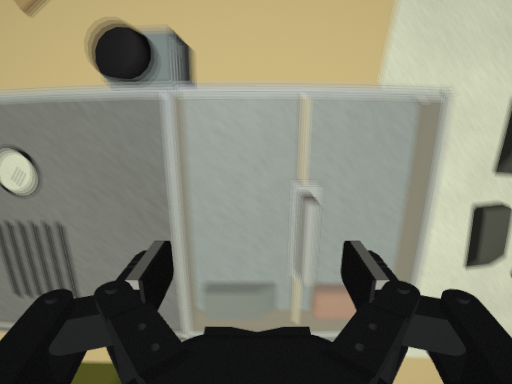

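The wrist picture shows the cover grip between the fingers at (308,230), the divider under it, the stored adze (240,300) in the inner bay and the stored weight (335,300) in the outer one. The arm was still moving, so the picture is blurred.

Call:
move_arm(
  moves=[
    {"gripper": 1,"xyz": [-4.5,4.4,1.0],"angular": [0,0,0.005]},
    {"gripper": 1,"xyz": [-4.5,4.4,4.0],"angular": [0,0,0.005]},
    {"gripper": 1,"xyz": [-4.5,4.4,4.0],"angular": [0,0,0.005]},
    {"gripper": 1,"xyz": [-4.5,4.4,4.0],"angular": [0,0,0.005]},
  ],
)

```text
clock: 1.9
position: [567.1, -60.6, 164.3]
ee_rot: [-0.072, 0.997, -0.0, 0.0]
contact_force: [1.1, -0.4, 0.1]
gripper_width: 85.5
```

```bash
python3 - <<'E'
from h import *
import pickle
p,d,c=shot('wrist','w2'); W=cloud(d,c); z=W[...,2]
k=(d>0)&(z>88)&(z<100)&(np.hypot(W[...,0]-574,W[...,1]+51)<70)
q=W[k]; print('grip',len(q),cv2.minAreaRect(q[:,:2].astype(np.float32)) if len(q) else '',np.percentile(q[:,2],[5,50,95]) if len(q) else '')
k=(d>0)&(z>110)&(z<130)&(np.hypot(W[...,0]-431,W[...,1]+228)<60)
print(k.sum())
if k.sum()>20: print(cv2.minEnclosingCircle(W[k][:,:2].astype(np.float32)))
E
python3 wp.py 573.8,-51,69,98.6
```

```text
grip 1884 ((574.6179809570312, -55.604270935058594), (89.40210723876953, 13.694032669067383), 8.159238815307617) [92.44277602 94.44527217 95.61998837]
184
((447.678466796875, -230.67477416992188), 11.615694046020508)
t 1.95 P [567.4 -60.6 164.9] F [0.4 0.1 0.5] w 85.5 j6 -1.6
jaw 98.3
573.8,-51,69,98.6 xyz [-0.76, 0.87, 9.59] ang [-0.0, 0.002, -0.006] dist 97 turn 0.3
```

Call:
move_arm(
  moves=[
    {"gripper": 1,"xyz": [-0.8,0.6,5.0],"angular": [0,0,0]},
    {"gripper": 1,"xyz": [-0.8,0.6,9.5],"angular": [0,0,0]},
    {"gripper": 1,"xyz": [-0.8,0.6,9.5],"angular": [0,0,0]},
    {"gripper": -1,"xyz": [-0.8,0.6,9.5],"angular": [0,0,0]},
    {"gripper": -1,"xyz": [-0.8,0.6,9.5],"angular": [0,0,0]},
    {"gripper": -1,"xyz": [-0.8,0.6,9.5],"angular": [0,0,0]},
    {"gripper": -1,"xyz": [-0.8,0.6,9.5],"angular": [0,0,0]},
    {"gripper": -1,"xyz": [-0.8,0.6,9.5],"angular": [0,0,0]},
  ],
)

```text
clock: 2.95
position: [574.8, -54.8, 70.0]
ee_rot: [-0.073, 0.997, -0.001, 0.001]
contact_force: [0.2, -7.0, 3.4]
gripper_width: 12.7
```

```bash
python3 wp.py 578.2,-80.7,69,98.6
```

```text
t 2.95 P [574.8 -54.8  70. ] F [ 0.2 -7.   3.4] w 12.7 j6 -1.61
jaw 98.3
578.2,-80.7,69,98.6 xyz [0.04, -2.62, 0.1] ang [-0.003, 0.001, -0.004] dist 26 turn 0.3
```

Call:
move_arm(
  moves=[
    {"gripper": -1,"xyz": [0,-0.4,0],"angular": [0,0,0]},
    {"gripper": -1,"xyz": [0,-0.8,0],"angular": [0,0,0]},
    {"gripper": -1,"xyz": [0,-1.2,0],"angular": [0,0,0]},
    {"gripper": -1,"xyz": [0,-1.2,0],"angular": [0,0,0]},
  ],
)

```text
clock: 3.45
position: [575.6, -60.3, 70.0]
ee_rot: [-0.073, 0.997, 0.003, 0.001]
contact_force: [-6.5, 18.8, 8.4]
gripper_width: 12.9
```

The cover stopped after 5.5 mm at 19 N, so the catch is on. I'll put the cover back, let go and turn the knob.

Call:
move_arm(
  moves=[
    {"gripper": -1,"xyz": [0,0.6,0],"angular": [0,0,0]},
    {"gripper": -1,"xyz": [0,1.2,0],"angular": [0,0,0]},
    {"gripper": 1,"xyz": [0,1.2,0],"angular": [0,0,0]},
    {"gripper": 1,"xyz": [0,1.2,0],"angular": [0,0,0]},
    {"gripper": 1,"xyz": [0,1.2,0],"angular": [0,0,0]},
    {"gripper": 1,"xyz": [0,1.2,-5],"angular": [0,0,0]},
    {"gripper": 1,"xyz": [0,1.2,-9],"angular": [0,0,0]},
    {"gripper": 1,"xyz": [0,1.2,-9],"angular": [0,0,0]},
    {"gripper": 1,"xyz": [0,1.2,-9],"angular": [0,0,0]},
  ],
)

```text
clock: 4.58
position: [573.5, -52.8, 158.1]
ee_rot: [-0.072, 0.997, 0.0, -0.0]
contact_force: [0.7, -0.3, 0.6]
gripper_width: 85.9
```

```bash
python3 wp.py 430,-233,160,98.3 430,-233,92,98.3
```

```text
t 4.58 P [573.5 -52.8 158.1] F [ 0.7 -0.3  0.6] w 85.9 j6 -1.61
jaw 98.3
430,-233,160,98.3 xyz [16.79, -15.77, -0.19] ang [0.001, -0.001, -0.0] dist 230 turn 0.0
430,-233,92,98.3 xyz [16.79, -15.77, 6.61] ang [0.001, -0.001, -0.0] dist 240 turn 0.0
```

Call:
move_arm(
  moves=[
    {"gripper": 1,"xyz": [16.8,-15.8,-0.5],"angular": [0,0,0]},
    {"gripper": 1,"xyz": [16.8,-15.8,-0.5],"angular": [0,0,0]},
    {"gripper": 1,"xyz": [16.8,-15.8,-0.5],"angular": [0,0,0]},
    {"gripper": 1,"xyz": [16.8,-15.8,-0.5],"angular": [0,0,0]},
    {"gripper": 1,"xyz": [16.8,-15.8,-0.5],"angular": [0,0,0]},
    {"gripper": 1,"xyz": [16.8,-15.8,-0.5],"angular": [0,0,0]},
  ],
)

```text
clock: 5.32
position: [430.3, -233.4, 162.7]
ee_rot: [-0.072, 0.997, 0.0, -0.001]
contact_force: [0.7, -0.2, 0.7]
gripper_width: 85.4
```

```bash
python3 - <<'E'
from h import *
p,d,c=shot('wrist','w3'); W=cloud(d,c); z=W[...,2]
k=(d>0)&(z>112)&(z<125)&(np.hypot(W[...,0]-431,W[...,1]+228)<60)
print(k.sum())
if k.sum()>20: print(cv2.minEnclosingCircle(W[k][:,:2].astype(np.float32)), np.median(W[k],0))
E
python3 wp.py 430,-233,92,98.3
```

```text
2838
((429.26226806640625, -234.1318359375), 21.31473159790039) [ 427.61071889 -234.34294294  119.57342304]
t 5.38 P [ 430.7 -233.1  162.9] F [0.5 0.1 0.1] w 85.1 j6 -1.26
jaw 98.3
430,-233,92,98.3 xyz [0.06, 0.02, 7.09] ang [0.001, -0.001, 0.0] dist 71 turn -0.0
```

Call:
move_arm(
  moves=[
    {"gripper": 1,"xyz": [0.15,-0.07,4],"angular": [0,0,0]},
    {"gripper": 1,"xyz": [0.15,-0.07,7],"angular": [0,0,0]},
    {"gripper": 1,"xyz": [0.15,-0.07,7],"angular": [0,0,0]},
    {"gripper": -1,"xyz": [0.15,-0.07,7],"angular": [0,0,0]},
    {"gripper": -1,"xyz": [0.15,-0.07,7],"angular": [0,0,0]},
    {"gripper": -1,"xyz": [0.15,-0.07,7],"angular": [0,0,0]},
    {"gripper": -1,"xyz": [0.15,-0.07,7],"angular": [0,0,0]},
  ],
)

```text
clock: 6.25
position: [430.0, -233.4, 95.2]
ee_rot: [-0.072, 0.997, 0.0, 0.001]
contact_force: [0.1, 8.1, 6.5]
gripper_width: 41.2
```

Call:
move_arm(
  moves=[
    {"gripper": -1,"xyz": [0,0,0],"angular": [0,0,-0.18]},
    {"gripper": -1,"xyz": [0,0,0],"angular": [0,0,-0.36]},
    {"gripper": -1,"xyz": [0,0,0],"angular": [0,0,-0.54]},
    {"gripper": -1,"xyz": [0,0,0],"angular": [0,0,-0.72]},
    {"gripper": -1,"xyz": [0,0,0],"angular": [0,0,-0.9]},
    {"gripper": -1,"xyz": [0,0,0],"angular": [0,0,-1.08]},
    {"gripper": -1,"xyz": [0,0,0],"angular": [0,0,-1.26]},
    {"gripper": -1,"xyz": [0,0,0],"angular": [0,0,-1.44]},
    {"gripper": -1,"xyz": [0,0,0],"angular": [0,0,-1.6]},
    {"gripper": -1,"xyz": [0,0,0],"angular": [0,0,-1.6]},
  ],
)

```text
clock: 7.5
position: [430.4, -233.7, 95.2]
ee_rot: [0.766, -0.642, 0.001, -0.001]
contact_force: [0.5, 6.0, 5.5]
gripper_width: 41.0
```

```bash
python3 - <<'E'
from h import *
s=arm.read_state();print(s['wrist_torque'],s['joints'][5])
E
python3 wp.py 430,-233,160,8.3  430,-233,160,98.3
```

```text
[ 1.79412691 -0.01741151  0.08233133] 0.3422577552664374
t 7.5 P [ 430.4 -233.7   95.2] F [0.5 6.  5.5] w 41.0 j6 0.34
jaw -169.9
430,-233,160,8.3 xyz [-0.07, 0.01, -6.48] ang [-0.003, -0.0, 0.031] dist 65 turn -1.8
430,-233,160,98.3 xyz [-0.07, 0.01, -6.48] ang [-0.003, -0.003, -1.54] dist 65 turn 88.2
```

Call:
move_arm(
  moves=[
    {"gripper": 1,"xyz": [0,0,0],"angular": [0,0,0]},
    {"gripper": 1,"xyz": [0,0,0],"angular": [0,0,0]},
    {"gripper": 1,"xyz": [0,0,0],"angular": [0,0,0]},
    {"gripper": 1,"xyz": [0,0,-4],"angular": [0,0,0]},
    {"gripper": 1,"xyz": [0,0,-7],"angular": [0,0,0]},
    {"gripper": 1,"xyz": [0,0,-7],"angular": [0,0,0]},
  ],
)

```text
clock: 8.25
position: [430.7, -235.0, 166.0]
ee_rot: [0.766, -0.643, 0.003, -0.001]
contact_force: [-0.2, 0.5, -0.6]
gripper_width: 85.5
```

```bash
python3 wp.py 574.4,-55,130,98.4
```

```text
t 8.25 P [ 430.7 -235.   166. ] F [-0.2  0.5 -0.6] w 85.5 j6 0.34
jaw -170.0
574.4,-55,130,98.4 xyz [-15.25, -17.25, 3.66] ang [-0.002, -0.006, -1.543] dist 233 turn 88.4
```

Call:
move_arm(
  moves=[
    {"gripper": 1,"xyz": [-6,-6.5,0],"angular": [0,0,-0.18]},
    {"gripper": 1,"xyz": [-11,-12,0],"angular": [0,0,-0.36]},
    {"gripper": 1,"xyz": [-15.25,-17.25,0],"angular": [0,0,-0.54]},
    {"gripper": 1,"xyz": [-15.25,-17.25,1],"angular": [0,0,-0.72]},
    {"gripper": 1,"xyz": [-15.25,-17.25,2],"angular": [0,0,-0.9]},
    {"gripper": 1,"xyz": [-15.25,-17.25,3],"angular": [0,0,-1.08]},
    {"gripper": 1,"xyz": [-15.25,-17.25,3.6],"angular": [0,0,-1.26]},
    {"gripper": 1,"xyz": [-15.25,-17.25,3.6],"angular": [0,0,-1.44]},
    {"gripper": 1,"xyz": [-15.25,-17.25,3.6],"angular": [0,0,-1.543]},
    {"gripper": 1,"xyz": [-15.25,-17.25,3.6],"angular": [0,0,-1.543]},
  ],
)

```text
clock: 9.5
position: [572.0, -54.6, 126.5]
ee_rot: [0.997, 0.072, -0.001, 0.0]
contact_force: [-0.9, 0.0, 0.1]
gripper_width: 85.4
```

```bash
python3 wp.py 574.4,-55,69,98.4
```

```text
t 9.5 P [572.  -54.6 126.5] F [-0.9  0.   0.1] w 85.4 j6 1.53
jaw -81.7
574.4,-55,69,98.4 xyz [0.24, 0.08, 5.75] ang [-0.0, 0.002, -0.002] dist 58 turn 0.1
```

Call:
move_arm(
  moves=[
    {"gripper": 1,"xyz": [0.24,0.1,4],"angular": [0,0,0]},
    {"gripper": 1,"xyz": [0.24,0.1,5.7],"angular": [0,0,0]},
    {"gripper": -1,"xyz": [0.24,0.1,5.7],"angular": [0,0,0]},
    {"gripper": -1,"xyz": [0.24,0.1,5.7],"angular": [0,0,0]},
    {"gripper": -1,"xyz": [0.24,0.1,5.7],"angular": [0,0,0]},
    {"gripper": -1,"xyz": [0.24,0.1,5.7],"angular": [0,0,0]},
    {"gripper": -1,"xyz": [0.24,0.1,5.7],"angular": [0,0,0]},
    {"gripper": -1,"xyz": [0.24,0.5,5.7],"angular": [0,0,0]},
    {"gripper": -1,"xyz": [0.24,0.9,5.7],"angular": [0,0,0]},
    {"gripper": -1,"xyz": [0.24,1.3,5.7],"angular": [0,0,0]},
  ],
)

```text
clock: 10.75
position: [577.4, -66.6, 71.6]
ee_rot: [0.997, 0.073, 0.001, -0.0]
contact_force: [-2.7, 2.9, 5.9]
gripper_width: 12.8
```

The cover is free now (12 mm of travel at 3 N). Next I'll slide it back.

Call:
move_arm(
  moves=[
    {"gripper": -1,"xyz": [0,1.5,0],"angular": [0,0,0]},
    {"gripper": -1,"xyz": [0,4.2,0],"angular": [0,0,0]},
    {"gripper": -1,"xyz": [0,7,0],"angular": [0,0,0]},
    {"gripper": -1,"xyz": [0,9.8,0],"angular": [0,0,0]},
    {"gripper": -1,"xyz": [0,12.6,0],"angular": [0,0,0]},
    {"gripper": -1,"xyz": [0,15.4,0],"angular": [0,0,0]},
    {"gripper": -1,"xyz": [0,18.2,0],"angular": [0,0,0]},
    {"gripper": -1,"xyz": [0,21,0],"angular": [0,0,0]},
    {"gripper": -1,"xyz": [0,23.2,0],"angular": [0,0,0]},
    {"gripper": -1,"xyz": [0,24.5,0],"angular": [0,0,0]},
  ],
)

```text
clock: 12.0
position: [613.5, -309.9, 71.7]
ee_rot: [0.997, 0.073, 0.001, 0.0]
contact_force: [0.2, 2.4, 4.5]
gripper_width: 12.7
```

```bash
python3 wp.py 430,-233,160,8.3
```

```text
t 12.0 P [ 613.5 -309.9   71.7] F [0.2 2.4 4.5] w 12.7 j6 1.95
jaw -81.6
430,-233,160,8.3 xyz [-17.02, -10.27, -8.87] ang [0.002, -0.001, -1.57] dist 218 turn 89.9
```

Call:
move_arm(
  moves=[
    {"gripper": -1,"xyz": [0,0.4,0],"angular": [0,0,0]},
    {"gripper": -1,"xyz": [0,0.6,0],"angular": [0,0,0]},
    {"gripper": 1,"xyz": [0,0.5,0],"angular": [0,0,0]},
    {"gripper": 1,"xyz": [0,0.4,0],"angular": [0,0,0]},
    {"gripper": 1,"xyz": [0,0.4,0],"angular": [0,0,0]},
    {"gripper": 1,"xyz": [0,0.4,-5],"angular": [0,0,0]},
    {"gripper": 1,"xyz": [0,0.4,-11],"angular": [0,0,0]},
    {"gripper": 1,"xyz": [0,0.4,-17],"angular": [0,0,0]},
    {"gripper": 1,"xyz": [0,0.4,-23],"angular": [0,0,0]},
  ],
)

```text
clock: 13.12
position: [612.8, -313.3, 302.5]
ee_rot: [0.997, 0.073, -0.0, 0.0]
contact_force: [0.0, 0.1, -0.0]
gripper_width: 85.1
```

```bash
python3 wp.py 420,220,330,98.5
```

```text
t 13.12 P [ 612.8 -313.3  302.5] F [ 0.   0.1 -0. ] w 85.1 j6 1.96
jaw -81.6
420,220,330,98.5 xyz [-11.32, -55.57, -2.75] ang [0.0, 0.0, -0.002] dist 568 turn 0.1
```

Call:
move_arm(
  moves=[
    {"gripper": 1,"xyz": [-11.3,-55.5,-3],"angular": [0,0,0]},
    {"gripper": 1,"xyz": [-11.3,-55.5,-3],"angular": [0,0,0]},
    {"gripper": 1,"xyz": [-11.3,-55.5,-3],"angular": [0,0,0]},
    {"gripper": 1,"xyz": [-11.3,-55.5,-3],"angular": [0,0,0]},
    {"gripper": 1,"xyz": [-11.3,-55.5,-3],"angular": [0,0,0]},
    {"gripper": 1,"xyz": [-11.3,-55.5,-3],"angular": [0,0,0]},
    {"gripper": 1,"xyz": [-11.3,-55.5,-3],"angular": [0,0,0]},
    {"gripper": 1,"xyz": [-11.3,-55.5,-3],"angular": [0,0,0]},
    {"gripper": 1,"xyz": [-11.3,-55.5,-3],"angular": [0,0,0]},
    {"gripper": 1,"xyz": [-11.3,-55.5,-3],"angular": [0,0,0]},
  ],
)

```text
clock: 14.38
position: [419.3, 222.3, 330.7]
ee_rot: [0.997, 0.076, 0.0, -0.0]
contact_force: [0.2, -0.2, -0.2]
gripper_width: 85.3
```

Call:
move_arm(
  moves=[
    {"gripper": 1,"xyz": [0,0,0],"angular": [0,0,0]},
    {"gripper": 1,"xyz": [0,0,0],"angular": [0,0,0]},
    {"gripper": 1,"xyz": [0,0,0],"angular": [0,0,0]},
  ],
)

```text
clock: 14.75
position: [421.0, 218.2, 330.5]
ee_rot: [0.997, 0.072, -0.0, 0.0]
contact_force: [0.3, -0.6, 0.1]
gripper_width: 85.4
```

Run:
```python
from m import *
p,d,c=shot('wrist','w4')
for f in finds(p,d,c,roi=(250,950,0,700)): print(f)
W=cloud(d,c); z=W[...,2]; print('sheet z',np.median(z[(d>0)&(z<6)]))
# case outer end wall
k=(d>0)&(z>50)&(z<60)&(W[...,0]>350)&(W[...,0]<800)&(W[...,1]<150)
if k.sum()>50: print('wall',cv2.minAreaRect(W[k][:,:2].astype(np.float32)))
p2,d2,c2=shot('scene','scene1')
W=cloud(d2,c2); z=W[...,2]
k=(d2>0)&(z>75)&(z<97)&(W[...,0]>500)&(W[...,0]<700)&(W[...,1]>-400)&(W[...,1]<-100)
q=W[k]; print('grip',len(q),cv2.minAreaRect(q[:,:2].astype(np.float32)))
```

```text
(586.5, 298.1, 87, 40, -5.0, 31.7, [10, 156, 126], 1987)
(531.4, 84.3, 249, 10, 8.5, 41.2, [18, 105, 63], 1592)
(546.0, 25.5, 250, 71, 4.8, 25.0, [55, 14, 95], 6578)
(561.2, 403.7, 77, 41, 3.5, 25.6, [33, 34, 70], 1926)
(563.5, 203.1, 78, 41, 14.1, 25.7, [33, 32, 80], 1786)
(436.8, 398.8, 89, 41, 5.8, 31.5, [10, 157, 129], 1716)
(436.8, 292.2, 86, 39, -14.9, 31.4, [10, 156, 131], 1545)
(427.8, 202.9, 78, 40, 4.8, 25.5, [33, 32, 86], 1508)
(319.7, 357.9, 105, 29, -86.3, 37.3, [109, 188, 137], 1775)
sheet z 1.148855434818179
wall ((466.7310791015625, -11.25518798828125), (392.5549011230469, 181.78135681152344), 54.43428421020508)
grip 203 ((615.79150390625, -310.87713623046875), (91.13218688964844, 14.864875793457031), 9.602079391479492)
```

View pics/w4.png

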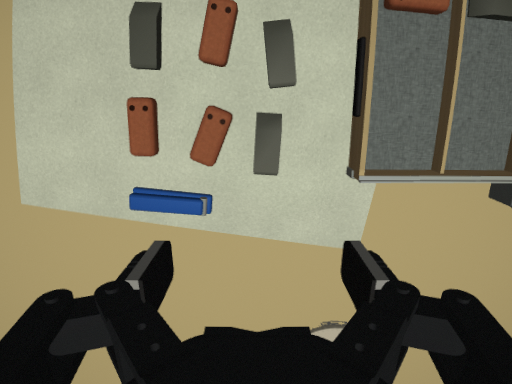

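The wrist picture shows all six finds: adzes at (145,35), (280,53) and (267,143), weights at (218,32), (143,127) and (211,135). The bays are open at the right, with the stored weight in the outer bay (418,5) and the stored adze in the inner (490,8). The stapler is at (170,202).

```bash
sed -i 's/best=cur+((j-cur+90)%180-90)/best=cur+((j-cur+180)%360-180)/' wp.py
python3 - <<'E'
from m import *
import pickle
p,d,c=shot('wrist'); W=cloud(d,c); z=W[...,2]
a=np.radians(8.4); ex=np.array([np.cos(a),np.sin(a)]); ey=np.array([-np.sin(a),np.cos(a)])
g=np.array([574.6,-55.6])
k=(d>0)&(z>51)&(z<60)&(W[...,0]<720)&(W[...,0]>350)&(W[...,1]<150)&(W[...,1]>-60)
q=W[k][:,:2]-g; X=q@ex; Y=q@ey
print('rim x\' pct',np.percentile(X,[0.5,1,2,5]),'y\' pct',np.percentile(Y,[95,98,99,99.5]))
m=(X>-120)&(Y>110); print('outer wall y med/5/95 (n)',np.percentile(Y[m],[5,50,95]),m.sum(), 'slope deg',np.degrees(np.polyfit(X[m],Y[m],1)[0]))
m=(Y<105); print('front wall x',np.percentile(X[m],[5,50,95]),m.sum())
# stored pieces
k=(d>0)&(z>20)&(z<46)
q=W[k][:,:2]-g; X=q@ex; Y=q@ey
for nm,lo,hi in(('outer',10,130),('inner',-130,-10)):
    m=(X>60)&(X<130)&(Y>lo)&(Y<hi); print(nm,m.sum(), np.percentile(X[m],[2,98]) if m.sum() else '',np.percentile(Y[m],[2,98]) if m.sum() else '')
# adze bevels
for cx,cy,th in((561.2,403.7,3.5),(563.5,203.1,14.1),(427.8,202.9,4.8)):
    t=np.radians(th); q=W-np.array([cx,cy,0]); u=q[...,0]*np.cos(t)+q[...,1]*np.sin(t); v=-q[...,0]*np.sin(t)+q[...,1]*np.cos(t)
    m=(d>0)&(abs(v)<12)&(abs(u)<75)
    print((cx,cy),[(b,round(float(np.median(z[m&(abs(u-b)<3)])),1)) for b in range(-66,67,6) if (m&(abs(u-b)<3)).sum()>3])
E
```

```text
rim x' pct [-145.92790995 -145.78997803 -145.56775715 -144.71187449] y' pct [141.14642751 141.5351583  141.71640555 141.85791438]
outer wall y med/5/95 (n) [133.29007087 137.69565944 141.3262348 ] 1117 slope deg 0.1314884568639946
front wall x [-145.30987419 -141.71689314 -138.89106949] 281
outer 782 [ 94.05655308 106.40341665] [ 27.0299549 111.2432545]
inner 667 [ 96.09288482 117.91423287] [-80.88418089 -30.52330842]
(561.2, 403.7) [(-66, 1.4), (-60, 1.2), (-54, 1.6), (-48, 1.3), (-42, 1.2), (-36, 22.2), (-30, 24.6), (-24, 24.7), (-18, 24.5), (-12, 24.8), (-6, 24.7), (0, 24.7), (6, 24.7), (12, 24.7), (18, 24.7), (24, 24.8), (30, 24.6), (36, 22.1), (42, 16.7), (48, 11.6), (54, 6.9), (60, 1.6)]
(563.5, 203.1) [(-66, 1.6), (-60, 1.5), (-54, 1.5), (-48, 1.6), (-42, 1.7), (-36, 22.4), (-30, 24.7), (-24, 24.8), (-18, 25.0), (-12, 25.1), (-6, 24.9), (0, 24.4), (6, 24.9), (12, 25.1), (18, 24.6), (24, 24.5), (30, 24.6), (36, 20.4), (42, 15.8), (48, 10.5), (54, 6.1), (60, 1.6), (66, 1.8)]
(427.8, 202.9) [(-66, 1.6), (-60, 1.7), (-54, 1.5), (-48, 1.3), (-42, 1.6), (-36, 23.3), (-30, 24.5), (-24, 24.6), (-18, 24.5), (-12, 24.6), (-6, 24.5), (0, 24.8), (6, 413.7), (12, 424.0), (18, 429.0), (24, 24.6), (30, 24.5), (36, 21.0), (42, 15.8), (48, 11.4), (54, 6.1), (60, 1.6), (66, 1.6)]
```

```bash
python3 wp.py 571.3,205,80,-75.9
```

```text
t 14.9 P [420.9 218.7 330.6] F [-0.4  0.5 -0.7] w 85.6 j6 0.89
jaw -81.7
571.3,205,80,-75.9 xyz [14.69, 3.52, 25.06] ang [0.0, 0.0, -0.101] dist 293 turn 5.8
```

Call:
move_arm(
  moves=[
    {"gripper": 0.65,"xyz": [14.7,3.5,25],"angular": [0,0,-0.101]},
    {"gripper": 0.65,"xyz": [14.7,3.5,25],"angular": [0,0,-0.101]},
    {"gripper": 0.65,"xyz": [14.7,3.5,25],"angular": [0,0,-0.101]},
    {"gripper": 0.65,"xyz": [14.7,3.5,25],"angular": [0,0,-0.101]},
    {"gripper": 0.65,"xyz": [14.7,3.5,25],"angular": [0,0,-0.101]},
    {"gripper": 0.65,"xyz": [14.7,3.5,25],"angular": [0,0,-0.101]},
    {"gripper": 0.65,"xyz": [14.7,3.5,25],"angular": [0,0,-0.101]},
  ],
)

```text
clock: 15.78
position: [571.5, 206.3, 81.7]
ee_rot: [0.992, 0.123, 0.001, -0.0]
contact_force: [-0.5, 0.1, 1.1]
gripper_width: 70.6
```

```bash
cat > sc.py <<'E'
from m import *
ref={'A1':(562.3,407.3,4.8),'A2':(564.9,205.9,14.1),'A3':(428.7,204.1,5.3),'W1':(588.4,301.1,-7.2),'W2':(438.1,402.7,5.9),'W3':(437.4,295.9,-14.3)}
p,d,c=shot('scene')
F=[f for f in finds(p,d,c,roi=(350,700,120,520)) if f[7]>150 and f[5]<40]
for k,(x,y,t) in ref.items():
    b=min(F,key=lambda f:np.hypot(f[0]-x,f[1]-y),default=None)
    if b and np.hypot(b[0]-x,b[1]-y)<60: print(k,'moved',round(b[0]-x,1),round(b[1]-y,1),'th',b[4],'was',t,'dim',b[2:4])
    else: print(k,'none near')
E
python3 sc.py; python3 wp.py 571.3,205,3,-75.9 571.3,205,110,-75.9 630,-115.7,110,-171.6
```

```text
A1 moved -0.8 -0.6 th 5.7 was 4.8 dim (77, 40)
A2 moved 1.1 0.0 th 14.2 was 14.1 dim (77, 41)
A3 moved 23.2 2.1 th -84.3 was 5.3 dim (40, 33)
W1 moved -0.8 -0.8 th -4.4 was -7.2 dim (85, 38)
W2 moved -0.5 -0.2 th 5.7 was 5.9 dim (88, 40)
W3 moved 2.8 4.3 th -23.9 was -14.3 dim (93, 39)
t 15.82 P [571.6 206.7  82.5] F [ 0.5  0.5 -0.4] w 70.4 j6 1.21
jaw -75.8
571.3,205,3,-75.9 xyz [-0.09, 0.16, 7.95] ang [-0.001, -0.003, 0.002] dist 80 turn -0.1
571.3,205,110,-75.9 xyz [-0.06, 0.15, -2.75] ang [-0.001, -0.003, 0.002] dist 28 turn -0.1
630,-115.7,110,-171.6 xyz [-2.23, 32.68, -2.78] ang [-0.003, -0.002, 1.672] dist 329 turn -95.8
```

Call:
move_arm(
  moves=[
    {"gripper": 0.65,"xyz": [-0.1,0.15,5],"angular": [0,0,0]},
    {"gripper": 0.65,"xyz": [-0.1,0.15,7.9],"angular": [0,0,0]},
    {"gripper": 0.65,"xyz": [-0.1,0.15,7.9],"angular": [0,0,0]},
    {"gripper": -1,"xyz": [-0.1,0.15,7.9],"angular": [0,0,0]},
    {"gripper": -1,"xyz": [-0.1,0.15,7.9],"angular": [0,0,0]},
    {"gripper": -1,"xyz": [-0.1,0.15,7.9],"angular": [0,0,0]},
    {"gripper": -1,"xyz": [-0.1,0.15,7.9],"angular": [0,0,0]},
    {"gripper": -1,"xyz": [-0.1,0.15,4],"angular": [0,0,0]},
    {"gripper": -1,"xyz": [-0.1,0.15,-1],"angular": [0,0,0]},
    {"gripper": -1,"xyz": [-0.1,0.15,-3],"angular": [0,0,0]},
  ],
)

```text
clock: 17.08
position: [571.8, 205.3, 114.5]
ee_rot: [0.992, 0.123, 0.003, -0.001]
contact_force: [0.5, -1.0, -2.7]
gripper_width: 38.7
```

Call:
move_arm(
  moves=[
    {"gripper": -1,"xyz": [-0.3,4,0],"angular": [0,0,0.18]},
    {"gripper": -1,"xyz": [-0.6,8,0],"angular": [0,0,0.36]},
    {"gripper": -1,"xyz": [-0.9,12,0],"angular": [0,0,0.54]},
    {"gripper": -1,"xyz": [-1.2,16,0],"angular": [0,0,0.73]},
    {"gripper": -1,"xyz": [-1.5,20,0],"angular": [0,0,0.91]},
    {"gripper": -1,"xyz": [-1.7,24,0],"angular": [0,0,1.1]},
    {"gripper": -1,"xyz": [-1.9,28,0],"angular": [0,0,1.28]},
    {"gripper": -1,"xyz": [-2.1,32.5,0],"angular": [0,0,1.46]},
    {"gripper": -1,"xyz": [-2.1,32.5,0],"angular": [0,0,1.64]},
    {"gripper": -1,"xyz": [-2.1,32.5,0],"angular": [0,0,1.672]},
  ],
)

```text
clock: 18.32
position: [629.1, -116.3, 110.5]
ee_rot: [0.756, -0.654, -0.0, -0.0]
contact_force: [0.3, 0.4, -2.4]
gripper_width: 38.7
```

```bash
python3 sc.py
python3 - <<'E'
from h import *
shot('wrist','w5')
E
python3 wp.py 630,-115.7,16,-171.6 630,-115.7,120,-171.6
```

```text
A1 moved -0.6 -0.4 th 6.4 was 4.8 dim (79, 40)
A2 none near
A3 moved -0.8 0.0 th 5.1 was 5.3 dim (78, 40)
W1 moved -0.8 -0.9 th -4.8 was -7.2 dim (87, 37)
W2 moved 0.3 -1.4 th 3.3 was 5.9 dim (90, 40)
W3 moved -0.5 0.1 th -14.1 was -14.3 dim (90, 40)
t 18.43 P [ 629.4 -115.4  110.7] F [-0.2  0.7 -3.6] w 38.7 j6 0.08
jaw -171.5
630,-115.7,16,-171.6 xyz [0.04, -0.06, 9.47] ang [0.0, 0.0, 0.002] dist 95 turn -0.1
630,-115.7,120,-171.6 xyz [0.04, -0.06, -0.93] ang [0.0, 0.0, 0.002] dist 9 turn -0.1
```

View pics/w5.png

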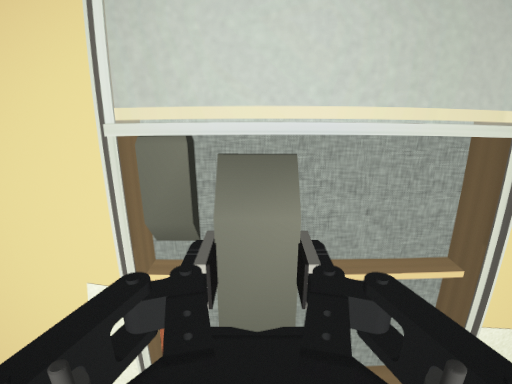

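Call:
move_arm(
  moves=[
    {"gripper": -1,"xyz": [0.05,0,5],"angular": [0,0,0]},
    {"gripper": -1,"xyz": [0.05,0,8.5],"angular": [0,0,0]},
    {"gripper": -1,"xyz": [0.05,0,9.5],"angular": [0,0,0]},
    {"gripper": -1,"xyz": [0.05,0,9.5],"angular": [0,0,0]},
    {"gripper": 0.25,"xyz": [0.05,0,9.5],"angular": [0,0,0]},
    {"gripper": 0.25,"xyz": [0.05,0,9.5],"angular": [0,0,0]},
    {"gripper": 0.25,"xyz": [0.05,0,5],"angular": [0,0,0]},
    {"gripper": 0.25,"xyz": [0.05,0,0],"angular": [0,0,0]},
    {"gripper": 0.25,"xyz": [0.05,0,-1],"angular": [0,0,0]},
  ],
)

```text
clock: 19.55
position: [632.5, -116.4, 125.7]
ee_rot: [0.757, -0.653, 0.004, -0.003]
contact_force: [0.0, 0.8, 0.7]
gripper_width: 52.9
```

Call:
move_arm(
  moves=[
    {"gripper": 0.25,"xyz": [-5,2,0],"angular": [0,0,-0.18]},
    {"gripper": 0.65,"xyz": [-10,4,0],"angular": [0,0,-0.36]},
    {"gripper": 0.65,"xyz": [-15,6,0],"angular": [0,0,-0.54]},
    {"gripper": 0.65,"xyz": [-20,8,0],"angular": [0,0,-0.72]},
    {"gripper": 0.65,"xyz": [-25,10,0],"angular": [0,0,-0.9]},
    {"gripper": 0.65,"xyz": [-30,12,0],"angular": [0,0,-1.08]},
    {"gripper": 0.65,"xyz": [-34.4,14.4,1],"angular": [0,0,-1.26]},
    {"gripper": 0.65,"xyz": [-34.4,14.4,3.5],"angular": [0,0,-1.44]},
    {"gripper": 0.65,"xyz": [-34.4,14.4,3.5],"angular": [0,0,-1.508]},
    {"gripper": 0.65,"xyz": [-34.4,14.4,3.5],"angular": [0,0,-1.508]},
  ],
)

```text
clock: 20.8
position: [437.0, 203.2, 85.3]
ee_rot: [0.999, 0.041, -0.0, 0.0]
contact_force: [0.0, 1.1, -0.6]
gripper_width: 70.5
```

```bash
cat >> h.py <<'E'
G=np.array([574.6,-55.6]); A8=np.radians(8.4)
EX=np.array([np.cos(A8),np.sin(A8)]); EY=np.array([-EX[1],EX[0]])
E
cat > bay.py <<'E'
# pieces seen in the bays by the scene camera, in case axes (approx)
from m import *
p,d,c=shot('scene'); W=cloud(d,c); z=W[...,2]
q=W[...,:2]-(G+[1,4]); X=q@EX-1.5; Y=q@EY+132.5
for nm,lo,hi,zl in(('inner',4,126,27),('outer',140,262,29)):
    m=((d>0)&(abs(X)<136)&(Y>lo)&(Y<hi)&(z>zl)&(z<52)).astype(np.uint8)
    n,l,s,_=cv2.connectedComponentsWithStats(m)
    for i in range(1,n):
        if s[i,4]>80:
            k=l==i; r=cv2.minAreaRect(np.c_[X[k],Y[k]].astype(np.float32)); print(nm,np.round(r[0],0),np.round(r[1],0),round(r[2]),'z',round(float(np.percentile(z[k],90)),1),s[i,4])
E
python3 sc.py; python3 bay.py; python3 wp.py 435.8,203.6,3,-85.2 435.8,203.6,110,-85.2 562.7,-125.6,110,-171.6
```

```text
A1 moved -1.1 -0.6 th 5.0 was 4.8 dim (78, 40)
A2 none near
A3 moved -0.6 0.0 th 5.2 was 5.3 dim (78, 40)
W1 moved 0.3 -0.2 th -6.1 was -7.2 dim (85, 38)
W2 moved -0.4 -1.4 th 3.9 was 5.9 dim (89, 39)
W3 moved 0.5 -0.2 th -14.3 was -14.3 dim (89, 40)
inner [43. 69.] [85. 44.] 90 z 38.4 412
inner [107.  54.] [84. 29.] 90 z 38.1 269
outer [109. 199.] [89. 33.] 90 z 44.5 330
t 20.9 P [437.4 203.1  85.7] F [-0.  0.  0.] w 70.4 j6 0.88
jaw -85.3
435.8,203.6,3,-85.2 xyz [-0.16, -0.06, 8.27] ang [-0.0, -0.0, -0.002] dist 83 turn 0.1
435.8,203.6,110,-85.2 xyz [-0.15, -0.06, -2.43] ang [-0.0, -0.0, -0.002] dist 24 turn 0.1
562.7,-125.6,110,-171.6 xyz [9.8, 33.79, -2.43] ang [-0.0, -0.0, 1.506] dist 353 turn -86.3
```

Call:
move_arm(
  moves=[
    {"gripper": 0.65,"xyz": [-0.15,-0.05,5],"angular": [0,0,0]},
    {"gripper": 0.65,"xyz": [-0.15,-0.05,8.2],"angular": [0,0,0]},
    {"gripper": 0.65,"xyz": [-0.15,-0.05,8.2],"angular": [0,0,0]},
    {"gripper": -1,"xyz": [-0.15,-0.05,8.2],"angular": [0,0,0]},
    {"gripper": -1,"xyz": [-0.15,-0.05,8.2],"angular": [0,0,0]},
    {"gripper": -1,"xyz": [-0.15,-0.05,8.2],"angular": [0,0,0]},
    {"gripper": -1,"xyz": [-0.15,-0.05,8.2],"angular": [0,0,0]},
    {"gripper": -1,"xyz": [-0.15,-0.05,4],"angular": [0,0,0]},
    {"gripper": -1,"xyz": [-0.15,-0.05,-1],"angular": [0,0,0]},
    {"gripper": -1,"xyz": [-0.15,-0.05,-2.5],"angular": [0,0,0]},
  ],
)

```text
clock: 22.15
position: [436.9, 204.6, 114.2]
ee_rot: [0.999, 0.042, 0.003, -0.002]
contact_force: [0.0, 0.4, -2.7]
gripper_width: 39.0
```

Call:
move_arm(
  moves=[
    {"gripper": -1,"xyz": [1,4,0],"angular": [0,0,0.18]},
    {"gripper": -1,"xyz": [2,8,0],"angular": [0,0,0.36]},
    {"gripper": -1,"xyz": [3.3,12,0],"angular": [0,0,0.54]},
    {"gripper": -1,"xyz": [4.6,16,0],"angular": [0,0,0.72]},
    {"gripper": -1,"xyz": [6,20.5,0],"angular": [0,0,0.9]},
    {"gripper": -1,"xyz": [7.4,25,0],"angular": [0,0,1.08]},
    {"gripper": -1,"xyz": [8.7,29.5,0],"angular": [0,0,1.26]},
    {"gripper": -1,"xyz": [9.95,33.85,0],"angular": [0,0,1.43]},
    {"gripper": -1,"xyz": [9.95,33.85,0],"angular": [0,0,1.506]},
    {"gripper": -1,"xyz": [9.95,33.85,0],"angular": [0,0,1.506]},
  ],
)

```text
clock: 23.4
position: [562.3, -126.0, 110.4]
ee_rot: [0.757, -0.653, -0.0, 0.0]
contact_force: [0.8, 0.3, -3.0]
gripper_width: 38.5
```

```bash
python3 sc.py; 
python3 wp.py 562.7,-125.6,16,-171.6 562.7,-125.6,120,-171.6 569,404,120,-86.5 569,404,85,-86.5
```

```text
A1 moved -0.2 -0.9 th 5.2 was 4.8 dim (79, 41)
A2 none near
A3 none near
W1 moved -0.8 0.2 th -7.4 was -7.2 dim (86, 38)
W2 moved -0.8 -1.5 th 3.7 was 5.9 dim (91, 39)
W3 moved -0.7 0.2 th -15.3 was -14.3 dim (90, 40)
t 23.45 P [ 562.4 -125.6  110.5] F [-0.3  0.  -3. ] w 38.6 j6 0.09
jaw -171.5
562.7,-125.6,16,-171.6 xyz [0.01, -0.03, 9.45] ang [0.0, 0.0, 0.002] dist 95 turn -0.1
562.7,-125.6,120,-171.6 xyz [0.01, -0.03, -0.95] ang [0.0, 0.0, 0.002] dist 9 turn -0.1
569,404,120,-86.5 xyz [-52.28, -8.5, -0.93] ang [-0.0, 0.001, -1.483] dist 530 turn 85.0
569,404,85,-86.5 xyz [-52.27, -8.5, 2.57] ang [-0.0, 0.001, -1.483] dist 530 turn 85.0
```

Call:
move_arm(
  moves=[
    {"gripper": -1,"xyz": [0,0,5],"angular": [0,0,0]},
    {"gripper": -1,"xyz": [0,0,8.5],"angular": [0,0,0]},
    {"gripper": -1,"xyz": [0,0,9.5],"angular": [0,0,0]},
    {"gripper": -1,"xyz": [0,0,9.5],"angular": [0,0,0]},
    {"gripper": 0.25,"xyz": [0,0,9.5],"angular": [0,0,0]},
    {"gripper": 0.25,"xyz": [0,0,9.5],"angular": [0,0,0]},
    {"gripper": 0.25,"xyz": [0,0,5],"angular": [0,0,0]},
    {"gripper": 0.25,"xyz": [0,0,0],"angular": [0,0,0]},
    {"gripper": 0.25,"xyz": [0,0,-1],"angular": [0,0,0]},
  ],
)

```text
clock: 24.58
position: [565.6, -125.6, 124.9]
ee_rot: [0.758, -0.652, 0.003, -0.003]
contact_force: [-0.5, -0.1, -0.0]
gripper_width: 53.7
```

Call:
move_arm(
  moves=[
    {"gripper": 0.25,"xyz": [-6,-1,0],"angular": [0,0,-0.18]},
    {"gripper": 0.65,"xyz": [-12,-2,0],"angular": [0,0,-0.36]},
    {"gripper": 0.65,"xyz": [-18,-3,0],"angular": [0,0,-0.54]},
    {"gripper": 0.65,"xyz": [-24,-4,0],"angular": [0,0,-0.72]},
    {"gripper": 0.65,"xyz": [-30,-5,0],"angular": [0,0,-0.9]},
    {"gripper": 0.65,"xyz": [-36,-6,0],"angular": [0,0,-1.08]},
    {"gripper": 0.65,"xyz": [-42,-7,0],"angular": [0,0,-1.26]},
    {"gripper": 0.65,"xyz": [-48,-7.8,1],"angular": [0,0,-1.43]},
    {"gripper": 0.65,"xyz": [-52.3,-8.5,3.5],"angular": [0,0,-1.483]},
    {"gripper": 0.65,"xyz": [-52.3,-8.5,3.5],"angular": [0,0,-1.483]},
  ],
)

```text
clock: 25.82
position: [567.8, 406.2, 81.4]
ee_rot: [0.999, 0.032, -0.002, 0.002]
contact_force: [-0.1, 0.1, -0.7]
gripper_width: 70.8
```

Call:
move_arm(
  moves=[
    {"gripper": 0.65,"xyz": [0,0,0],"angular": [0,0,0]},
  ],
)

```text
clock: 25.95
position: [569.7, 403.7, 85.0]
ee_rot: [1.0, 0.03, -0.0, 0.001]
contact_force: [-0.1, -0.1, 0.9]
gripper_width: 70.6
```

```bash
python3 sc.py; python3 bay.py; python3 wp.py 569,404,3,-86.5 569,404,110,-86.5 495.5,-135.5,110,-171.6
```

```text
A1 moved -0.9 -0.6 th 4.6 was 4.8 dim (76, 40)
A2 none near
A3 none near
W1 moved -0.1 -1.0 th -4.6 was -7.2 dim (87, 38)
W2 none near
W3 moved -0.2 -0.1 th -14.3 was -14.3 dim (90, 39)
inner [-25.  71.] [83. 44.] 89 z 38.6 371
inner [43. 70.] [83. 45.] 89 z 38.6 422
inner [107.  54.] [84. 30.] 90 z 38.1 269
outer [110. 200.] [88. 33.] 89 z 44.4 328
t 26.05 P [570.4 403.2  86.4] F [1.2 0.4 0.2] w 70.5 j6 0.78
jaw -86.6
569,404,3,-86.5 xyz [-0.14, -0.09, 8.34] ang [-0.0, -0.001, -0.002] dist 83 turn 0.1
569,404,110,-86.5 xyz [-0.13, -0.09, -2.36] ang [-0.0, -0.001, -0.002] dist 24 turn 0.1
495.5,-135.5,110,-171.6 xyz [-10.65, 53.33, -2.39] ang [-0.001, -0.0, 1.483] dist 544 turn -85.0
```

Call:
move_arm(
  moves=[
    {"gripper": 0.65,"xyz": [-0.15,-0.05,5],"angular": [0,0,0]},
    {"gripper": 0.65,"xyz": [-0.15,-0.05,8.2],"angular": [0,0,0]},
    {"gripper": 0.65,"xyz": [-0.15,-0.05,8.2],"angular": [0,0,0]},
    {"gripper": -1,"xyz": [-0.15,-0.05,8.2],"angular": [0,0,0]},
    {"gripper": -1,"xyz": [-0.15,-0.05,8.2],"angular": [0,0,0]},
    {"gripper": -1,"xyz": [-0.15,-0.05,8.2],"angular": [0,0,0]},
    {"gripper": -1,"xyz": [-0.15,-0.05,8.2],"angular": [0,0,0]},
    {"gripper": -1,"xyz": [-0.15,-0.05,4],"angular": [0,0,0]},
    {"gripper": -1,"xyz": [-0.15,-0.05,-1],"angular": [0,0,0]},
    {"gripper": -1,"xyz": [-0.15,-0.05,-2.5],"angular": [0,0,0]},
  ],
)

```text
clock: 27.3
position: [569.7, 405.9, 114.8]
ee_rot: [1.0, 0.03, 0.003, -0.002]
contact_force: [-0.1, 0.0, -2.8]
gripper_width: 38.9
```

Call:
move_arm(
  moves=[
    {"gripper": -1,"xyz": [-1.2,6,0],"angular": [0,0,0.18]},
    {"gripper": -1,"xyz": [-2.4,12,0],"angular": [0,0,0.36]},
    {"gripper": -1,"xyz": [-3.6,18,0],"angular": [0,0,0.54]},
    {"gripper": -1,"xyz": [-4.8,24,0],"angular": [0,0,0.72]},
    {"gripper": -1,"xyz": [-6,30,0],"angular": [0,0,0.9]},
    {"gripper": -1,"xyz": [-7.1,36,0],"angular": [0,0,1.08]},
    {"gripper": -1,"xyz": [-8.3,42,0],"angular": [0,0,1.26]},
    {"gripper": -1,"xyz": [-9.4,48,0],"angular": [0,0,1.43]},
    {"gripper": -1,"xyz": [-10.5,53.4,0],"angular": [0,0,1.483]},
    {"gripper": -1,"xyz": [-10.5,53.4,0],"angular": [0,0,1.483]},
  ],
)

```text
clock: 28.55
position: [493.4, -137.7, 109.4]
ee_rot: [0.755, -0.655, -0.001, 0.001]
contact_force: [0.2, 0.8, -3.2]
gripper_width: 38.8
```

Call:
move_arm(
  moves=[
    {"gripper": -1,"xyz": [0,0,0],"angular": [0,0,0]},
    {"gripper": -1,"xyz": [0,0,0],"angular": [0,0,0]},
  ],
)

```text
clock: 28.8
position: [495.7, -133.7, 110.3]
ee_rot: [0.758, -0.652, -0.0, 0.0]
contact_force: [1.1, 0.8, -2.9]
gripper_width: 38.5
```

```bash
python3 sc.py; 
python3 wp.py 495.5,-135.5,16,-171.6 586.5,298,120,-95 586.5,298,85,-95
```

```text
A1 none near
A2 none near
A3 none near
W1 moved 0.2 -0.5 th -5.7 was -7.2 dim (88, 38)
W2 moved -1.1 -0.7 th 5.4 was 5.9 dim (90, 39)
W3 moved 0.7 -0.2 th -14.0 was -14.3 dim (89, 40)
t 28.85 P [ 495.9 -133.5  110.4] F [-0.5 -0.3 -2.7] w 38.8 j6 0.1
jaw -171.4
495.5,-135.5,16,-171.6 xyz [0.19, 0.06, 9.44] ang [0.0, 0.0, 0.003] dist 94 turn -0.2
586.5,298,120,-95 xyz [-41.31, -15.41, -0.96] ang [0.0, 0.0, -1.334] dist 441 turn 76.4
586.5,298,85,-95 xyz [-41.31, -15.41, 2.54] ang [0.0, 0.0, -1.334] dist 442 turn 76.4
```

Call:
move_arm(
  moves=[
    {"gripper": -1,"xyz": [0.2,0,5],"angular": [0,0,0]},
    {"gripper": -1,"xyz": [0.2,0,8.5],"angular": [0,0,0]},
    {"gripper": -1,"xyz": [0.2,0,9.5],"angular": [0,0,0]},
    {"gripper": -1,"xyz": [0.2,0,9.5],"angular": [0,0,0]},
    {"gripper": 0.25,"xyz": [0.2,0,9.5],"angular": [0,0,0]},
    {"gripper": 0.25,"xyz": [0.2,0,9.5],"angular": [0,0,0]},
    {"gripper": 0.25,"xyz": [0.2,0,5],"angular": [0,0,0]},
    {"gripper": 0.25,"xyz": [0.2,0,0],"angular": [0,0,0]},
    {"gripper": 0.25,"xyz": [0.2,0,-1],"angular": [0,0,0]},
  ],
)

```text
clock: 29.98
position: [498.6, -136.5, 124.2]
ee_rot: [0.758, -0.652, 0.003, -0.002]
contact_force: [-0.5, 0.2, -0.5]
gripper_width: 53.2
```

Call:
move_arm(
  moves=[
    {"gripper": 0.25,"xyz": [-5,-2,0],"angular": [0,0,-0.16]},
    {"gripper": 0.7,"xyz": [-10,-4,0],"angular": [0,0,-0.32]},
    {"gripper": 0.7,"xyz": [-15.5,-6,0],"angular": [0,0,-0.48]},
    {"gripper": 0.7,"xyz": [-21,-8,0],"angular": [0,0,-0.64]},
    {"gripper": 0.7,"xyz": [-26.5,-10,0],"angular": [0,0,-0.8]},
    {"gripper": 0.7,"xyz": [-32,-12,0],"angular": [0,0,-0.97]},
    {"gripper": 0.7,"xyz": [-37.5,-14,0],"angular": [0,0,-1.14]},
    {"gripper": 0.7,"xyz": [-41.5,-15.4,1.5],"angular": [0,0,-1.31]},
    {"gripper": 0.7,"xyz": [-41.5,-15.4,3.5],"angular": [0,0,-1.337]},
    {"gripper": 0.7,"xyz": [-41.5,-15.4,3.5],"angular": [0,0,-1.337]},
  ],
)

```text
clock: 31.22
position: [585.4, 296.1, 82.3]
ee_rot: [0.999, -0.043, -0.003, 0.002]
contact_force: [0.0, 0.8, 0.9]
gripper_width: 72.5
```

Call:
move_arm(
  moves=[
    {"gripper": 0.7,"xyz": [0,0,0],"angular": [0,0,0]},
  ],
)

```text
clock: 31.35
position: [587.3, 296.2, 85.7]
ee_rot: [0.999, -0.043, 0.0, 0.0]
contact_force: [0.3, -0.6, 1.1]
gripper_width: 72.6
```

```bash
python3 sc.py; python3 bay.py; python3 wp.py 586.5,298,4,-95 586.5,298,110,-95 610.1,18.9,110,-171.6
```

```text
A1 none near
A2 none near
A3 none near
W1 moved 0.1 -0.2 th -6.7 was -7.2 dim (89, 38)
W2 moved -0.1 10.1 th -2.9 was 5.9 dim (87, 24)
W3 moved 33.3 -1.2 th -44.6 was -14.3 dim (43, 25)
inner [-93.  69.] [45. 84.] 2 z 38.9 326
inner [-26.  71.] [46. 83.] 0 z 38.8 370
inner [43. 70.] [82. 44.] 90 z 38.7 416
inner [107.  54.] [29. 83.] 0 z 38.3 268
outer [109. 199.] [89. 34.] 89 z 44.3 329
t 31.45 P [587.7 296.2  86.6] F [-0.   0.1 -0.1] w 72.5 j6 0.77
jaw -95.0
586.5,298,4,-95 xyz [-0.14, -0.16, 8.26] ang [-0.001, -0.001, 0.001] dist 83 turn -0.0
586.5,298,110,-95 xyz [-0.13, -0.17, -2.34] ang [-0.001, -0.001, 0.001] dist 24 turn -0.0
610.1,18.9,110,-171.6 xyz [4.64, 27.43, -2.36] ang [-0.002, -0.0, 1.338] dist 279 turn -76.6
```

Call:
move_arm(
  moves=[
    {"gripper": 0.7,"xyz": [-0.15,-0.15,5],"angular": [0,0,0]},
    {"gripper": 0.7,"xyz": [-0.15,-0.15,8.2],"angular": [0,0,0]},
    {"gripper": 0.7,"xyz": [-0.15,-0.15,8.2],"angular": [0,0,0]},
    {"gripper": -1,"xyz": [-0.15,-0.15,8.2],"angular": [0,0,0]},
    {"gripper": -1,"xyz": [-0.15,-0.15,8.2],"angular": [0,0,0]},
    {"gripper": -1,"xyz": [-0.15,-0.15,8.2],"angular": [0,0,0]},
    {"gripper": -1,"xyz": [-0.15,-0.15,8.2],"angular": [0,0,0]},
    {"gripper": -1,"xyz": [-0.15,-0.15,4],"angular": [0,0,0]},
    {"gripper": -1,"xyz": [-0.15,-0.15,-1],"angular": [0,0,0]},
    {"gripper": -1,"xyz": [-0.15,-0.15,-2.5],"angular": [0,0,0]},
  ],
)

```text
clock: 32.7
position: [587.2, 299.2, 114.6]
ee_rot: [0.999, -0.043, 0.003, -0.002]
contact_force: [0.5, -0.4, -2.8]
gripper_width: 40.8
```

Call:
move_arm(
  moves=[
    {"gripper": -1,"xyz": [0.6,3.5,0],"angular": [0,0,0.17]},
    {"gripper": -1,"xyz": [1.2,7,0],"angular": [0,0,0.34]},
    {"gripper": -1,"xyz": [1.8,10.5,0],"angular": [0,0,0.51]},
    {"gripper": -1,"xyz": [2.4,14,0],"angular": [0,0,0.68]},
    {"gripper": -1,"xyz": [3,17.5,0],"angular": [0,0,0.85]},
    {"gripper": -1,"xyz": [3.6,21,0],"angular": [0,0,1.02]},
    {"gripper": -1,"xyz": [4.2,24.5,0],"angular": [0,0,1.19]},
    {"gripper": -1,"xyz": [4.77,27.6,0],"angular": [0,0,1.338]},
    {"gripper": -1,"xyz": [4.77,27.6,0],"angular": [0,0,1.338]},
    {"gripper": -1,"xyz": [4.77,27.6,0],"angular": [0,0,1.338]},
  ],
)

```text
clock: 33.95
position: [609.0, 19.2, 109.8]
ee_rot: [0.757, -0.653, -0.001, 0.0]
contact_force: [-0.4, 1.0, -2.5]
gripper_width: 41.2
```

```bash
python3 sc.py; 
python3 wp.py 610.1,18.9,17,-171.6 436.8,292.2,120,-104.7
```

```text
A1 none near
A2 none near
A3 none near
W1 none near
W2 moved 1.5 -1.2 th 4.0 was 5.9 dim (93, 39)
W3 moved 1.3 -1.0 th -15.1 was -14.3 dim (89, 39)
t 34.0 P [609.2  19.6 110. ] F [ 0.2  0.5 -3.5] w 40.7 j6 -0.15
jaw -171.5
610.1,18.9,17,-171.6 xyz [0.08, -0.09, 9.3] ang [0.001, 0.0, 0.002] dist 93 turn -0.1
436.8,292.2,120,-104.7 xyz [-29.51, 13.03, -0.98] ang [0.001, 0.001, -1.166] dist 323 turn 66.8
```

Call:
move_arm(
  moves=[
    {"gripper": -1,"xyz": [0.1,-0.1,5],"angular": [0,0,0]},
    {"gripper": -1,"xyz": [0.1,-0.1,8.5],"angular": [0,0,0]},
    {"gripper": -1,"xyz": [0.1,-0.1,9.3],"angular": [0,0,0]},
    {"gripper": -1,"xyz": [0.1,-0.1,9.3],"angular": [0,0,0]},
    {"gripper": 0.27,"xyz": [0.1,-0.1,9.3],"angular": [0,0,0]},
    {"gripper": 0.27,"xyz": [0.1,-0.1,9.3],"angular": [0,0,0]},
    {"gripper": 0.27,"xyz": [0.1,-0.1,5],"angular": [0,0,0]},
    {"gripper": 0.27,"xyz": [0.1,-0.1,0],"angular": [0,0,0]},
    {"gripper": 0.27,"xyz": [0.1,-0.1,-1],"angular": [0,0,0]},
  ],
)

```text
clock: 35.12
position: [613.4, 18.7, 125.2]
ee_rot: [0.757, -0.653, 0.003, -0.003]
contact_force: [-0.7, -0.1, -0.9]
gripper_width: 54.0
```

Call:
move_arm(
  moves=[
    {"gripper": 0.27,"xyz": [-4,1.8,0],"angular": [0,0,-0.16]},
    {"gripper": 0.7,"xyz": [-8,3.6,0],"angular": [0,0,-0.32]},
    {"gripper": 0.7,"xyz": [-12.5,5.5,0],"angular": [0,0,-0.48]},
    {"gripper": 0.7,"xyz": [-17,7.5,0],"angular": [0,0,-0.64]},
    {"gripper": 0.7,"xyz": [-21.5,9.5,0],"angular": [0,0,-0.8]},
    {"gripper": 0.7,"xyz": [-26,11.5,0],"angular": [0,0,-0.97]},
    {"gripper": 0.7,"xyz": [-29.6,13.1,1],"angular": [0,0,-1.12]},
    {"gripper": 0.7,"xyz": [-29.6,13.1,3.5],"angular": [0,0,-1.17]},
    {"gripper": 0.7,"xyz": [-29.6,13.1,3.5],"angular": [0,0,-1.17]},
    {"gripper": 0.7,"xyz": [-29.6,13.1,3.5],"angular": [0,0,-1.17]},
  ],
)

```text
clock: 36.38
position: [438.3, 291.7, 86.0]
ee_rot: [0.992, -0.127, 0.0, -0.0]
contact_force: [0.2, -0.2, -0.6]
gripper_width: 72.9
```

```bash
python3 sc.py; python3 bay.py; python3 wp.py 436.8,292.2,4,-104.7 436.8,292.2,110,-104.7 542.8,9,110,-171.6
```

```text
A1 none near
A2 none near
A3 none near
W1 none near
W2 moved 0.3 -1.5 th 3.7 was 5.9 dim (90, 40)
W3 moved 0.9 -0.2 th -14.6 was -14.3 dim (88, 40)
inner [-94.  68.] [47. 84.] 2 z 38.9 327
inner [-26.  71.] [84. 45.] 89 z 38.8 365
inner [43. 69.] [44. 84.] 0 z 38.5 424
inner [107.  53.] [31. 82.] 3 z 38.3 266
outer [ 45. 200.] [42. 90.] 3 z 44.5 492
outer [110. 199.] [89. 34.] 87 z 44.4 328
t 36.48 P [438.6 291.9  86.4] F [ 0.7 -0.5  0.9] w 72.2 j6 0.42
jaw -104.6
436.8,292.2,4,-104.7 xyz [-0.19, 0.02, 8.24] ang [-0.001, -0.001, 0.002] dist 82 turn -0.1
436.8,292.2,110,-104.7 xyz [-0.18, 0.01, -2.36] ang [-0.001, -0.001, 0.002] dist 24 turn -0.1
542.8,9,110,-171.6 xyz [17.22, 24.74, -2.38] ang [-0.002, 0.0, 1.169] dist 302 turn -67.0
```

Call:
move_arm(
  moves=[
    {"gripper": 0.7,"xyz": [-0.2,0,5],"angular": [0,0,0]},
    {"gripper": 0.7,"xyz": [-0.2,0,8.2],"angular": [0,0,0]},
    {"gripper": 0.7,"xyz": [-0.2,0,8.2],"angular": [0,0,0]},
    {"gripper": -1,"xyz": [-0.2,0,8.2],"angular": [0,0,0]},
    {"gripper": -1,"xyz": [-0.2,0,8.2],"angular": [0,0,0]},
    {"gripper": -1,"xyz": [-0.2,0,8.2],"angular": [0,0,0]},
    {"gripper": -1,"xyz": [-0.2,0,8.2],"angular": [0,0,0]},
    {"gripper": -1,"xyz": [-0.2,0,4],"angular": [0,0,0]},
    {"gripper": -1,"xyz": [-0.2,0,-1],"angular": [0,0,0]},
    {"gripper": -1,"xyz": [-0.2,0,-2.5],"angular": [0,0,0]},
  ],
)

```text
clock: 37.72
position: [436.9, 293.6, 114.1]
ee_rot: [0.992, -0.126, 0.002, -0.003]
contact_force: [-1.0, -0.5, -3.8]
gripper_width: 40.8
```

Call:
move_arm(
  moves=[
    {"gripper": -1,"xyz": [2.4,3.5,0],"angular": [0,0,0.16]},
    {"gripper": -1,"xyz": [4.8,7,0],"angular": [0,0,0.32]},
    {"gripper": -1,"xyz": [7.2,10.3,0],"angular": [0,0,0.48]},
    {"gripper": -1,"xyz": [9.8,14,0],"angular": [0,0,0.65]},
    {"gripper": -1,"xyz": [12.5,18,0],"angular": [0,0,0.82]},
    {"gripper": -1,"xyz": [15,21.5,0],"angular": [0,0,0.99]},
    {"gripper": -1,"xyz": [17.4,24.75,0],"angular": [0,0,1.15]},
    {"gripper": -1,"xyz": [17.4,24.75,0],"angular": [0,0,1.169]},
    {"gripper": -1,"xyz": [17.4,24.75,0],"angular": [0,0,1.169]},
    {"gripper": -1,"xyz": [17.4,24.75,0],"angular": [0,0,1.169]},
  ],
)

```text
clock: 38.98
position: [541.6, 9.9, 110.3]
ee_rot: [0.758, -0.652, -0.0, 0.0]
contact_force: [-0.9, -0.3, -2.9]
gripper_width: 40.8
```

```bash
python3 sc.py; 
python3 wp.py 542.8,9,17,-171.6 436.8,399,120,-84.5
```

```text
A1 none near
A2 none near
A3 none near
W1 none near
W2 moved -1.4 -1.8 th 4.3 was 5.9 dim (90, 39)
W3 none near
t 39.02 P [541.7  10.  110.5] F [ 0.1  0.1 -1.2] w 40.8 j6 -0.17
jaw -171.4
542.8,9,17,-171.6 xyz [0.11, -0.1, 9.35] ang [0.0, 0.0, 0.003] dist 93 turn -0.2
436.8,399,120,-84.5 xyz [-40.03, 4.56, -0.95] ang [0.0, 0.0, -1.517] dist 403 turn 86.9
```

Call:
move_arm(
  moves=[
    {"gripper": -1,"xyz": [0.1,-0.1,5],"angular": [0,0,0]},
    {"gripper": -1,"xyz": [0.1,-0.1,8.5],"angular": [0,0,0]},
    {"gripper": -1,"xyz": [0.1,-0.1,9.35],"angular": [0,0,0]},
    {"gripper": -1,"xyz": [0.1,-0.1,9.35],"angular": [0,0,0]},
    {"gripper": 0.27,"xyz": [0.1,-0.1,9.35],"angular": [0,0,0]},
    {"gripper": 0.27,"xyz": [0.1,-0.1,9.35],"angular": [0,0,0]},
    {"gripper": 0.27,"xyz": [0.1,-0.1,5],"angular": [0,0,0]},
    {"gripper": 0.27,"xyz": [0.1,-0.1,0],"angular": [0,0,0]},
    {"gripper": 0.27,"xyz": [0.1,-0.1,-1],"angular": [0,0,0]},
  ],
)

```text
clock: 40.15
position: [545.7, 8.8, 124.7]
ee_rot: [0.758, -0.653, 0.003, -0.003]
contact_force: [-0.2, 1.0, -0.0]
gripper_width: 54.2
```

Call:
move_arm(
  moves=[
    {"gripper": 0.27,"xyz": [-5,0.6,0],"angular": [0,0,-0.18]},
    {"gripper": 0.7,"xyz": [-10,1.2,0],"angular": [0,0,-0.36]},
    {"gripper": 0.7,"xyz": [-15,1.8,0],"angular": [0,0,-0.54]},
    {"gripper": 0.7,"xyz": [-20,2.4,0],"angular": [0,0,-0.72]},
    {"gripper": 0.7,"xyz": [-25,3,0],"angular": [0,0,-0.9]},
    {"gripper": 0.7,"xyz": [-30,3.6,0],"angular": [0,0,-1.08]},
    {"gripper": 0.7,"xyz": [-35,4.2,0],"angular": [0,0,-1.26]},
    {"gripper": 0.7,"xyz": [-40.1,4.6,1],"angular": [0,0,-1.44]},
    {"gripper": 0.7,"xyz": [-40.1,4.6,3.5],"angular": [0,0,-1.52]},
    {"gripper": 0.7,"xyz": [-40.1,4.6,3.5],"angular": [0,0,-1.52]},
  ],
)

```text
clock: 41.4
position: [437.1, 396.9, 82.9]
ee_rot: [0.999, 0.048, -0.002, 0.002]
contact_force: [-0.7, -0.2, -0.0]
gripper_width: 72.7
```

Call:
move_arm(
  moves=[
    {"gripper": 0.7,"xyz": [0,0,0],"angular": [0,0,0]},
  ],
)

```text
clock: 41.52
position: [439.1, 397.8, 85.9]
ee_rot: [0.999, 0.048, 0.0, 0.0]
contact_force: [0.5, 0.1, 0.6]
gripper_width: 72.4
```

```bash
python3 sc.py; python3 bay.py; python3 wp.py 436.8,399,4,-84.5 436.8,399,110,-84.5 475.6,-0.9,110,-171.6
```

```text
A1 none near
A2 none near
A3 none near
W1 none near
W2 moved -0.1 -0.9 th 4.6 was 5.9 dim (89, 39)
W3 none near
inner [-94.  68.] [44. 85.] 1 z 38.8 325
inner [-25.  71.] [44. 83.] 1 z 38.8 366
inner [43. 70.] [43. 84.] 0 z 38.5 414
inner [107.  55.] [84. 30.] 90 z 38.2 267
outer [-23. 200.] [89. 44.] 89 z 44.6 434
outer [ 45. 200.] [43. 90.] 3 z 44.5 493
outer [110. 199.] [89. 34.] 90 z 44.4 330
t 41.62 P [439.4 397.9  86.6] F [-0.3  0.3  0.1] w 72.5 j6 0.66
jaw -84.5
436.8,399,4,-84.5 xyz [-0.26, -0.12, 8.26] ang [-0.001, -0.001, -0.0] dist 83 turn 0.0
436.8,399,110,-84.5 xyz [-0.24, -0.13, -2.34] ang [-0.001, -0.001, -0.0] dist 24 turn 0.0
475.6,-0.9,110,-171.6 xyz [-0.2, 40.05, -2.38] ang [-0.002, -0.0, 1.52] dist 401 turn -87.1
```

Call:
move_arm(
  moves=[
    {"gripper": 0.7,"xyz": [-0.25,-0.1,5],"angular": [0,0,0]},
    {"gripper": 0.7,"xyz": [-0.25,-0.1,8.2],"angular": [0,0,0]},
    {"gripper": 0.7,"xyz": [-0.25,-0.1,8.2],"angular": [0,0,0]},
    {"gripper": -1,"xyz": [-0.25,-0.1,8.2],"angular": [0,0,0]},
    {"gripper": -1,"xyz": [-0.25,-0.1,8.2],"angular": [0,0,0]},
    {"gripper": -1,"xyz": [-0.25,-0.1,8.2],"angular": [0,0,0]},
    {"gripper": -1,"xyz": [-0.25,-0.1,8.2],"angular": [0,0,0]},
    {"gripper": -1,"xyz": [-0.25,-0.1,4],"angular": [0,0,0]},
    {"gripper": -1,"xyz": [-0.25,-0.1,-1],"angular": [0,0,0]},
    {"gripper": -1,"xyz": [-0.25,-0.1,-2.5],"angular": [0,0,0]},
  ],
)

```text
clock: 42.88
position: [437.1, 400.2, 114.4]
ee_rot: [0.999, 0.049, 0.002, -0.003]
contact_force: [0.5, -0.9, -2.8]
gripper_width: 40.8
```

Call:
move_arm(
  moves=[
    {"gripper": -1,"xyz": [0,4.5,0],"angular": [0,0,0.18]},
    {"gripper": -1,"xyz": [0,9.5,0],"angular": [0,0,0.36]},
    {"gripper": -1,"xyz": [0,14.5,0],"angular": [0,0,0.54]},
    {"gripper": -1,"xyz": [0,19.5,0],"angular": [0,0,0.72]},
    {"gripper": -1,"xyz": [0,25,0],"angular": [0,0,0.9]},
    {"gripper": -1,"xyz": [0,30.5,0],"angular": [0,0,1.08]},
    {"gripper": -1,"xyz": [0,36,0],"angular": [0,0,1.26]},
    {"gripper": -1,"xyz": [0,40.15,0],"angular": [0,0,1.44]},
    {"gripper": -1,"xyz": [0,40.15,0],"angular": [0,0,1.52]},
    {"gripper": -1,"xyz": [0,40.15,0],"angular": [0,0,1.52]},
  ],
)

```text
clock: 44.12
position: [474.2, -1.5, 109.9]
ee_rot: [0.757, -0.653, -0.001, 0.001]
contact_force: [0.3, -0.1, -3.1]
gripper_width: 40.7
```

```bash
python3 wp.py 475.6,-0.9,17,-171.6 475.6,-0.9,200,-171.6 520,-60,330,-171.6
```

```text
t 44.12 P [474.2  -1.5 109.9] F [ 0.3 -0.1 -3.1] w 40.7 j6 -0.19
jaw -171.6
475.6,-0.9,17,-171.6 xyz [-0.04, -0.16, 9.29] ang [0.002, 0.0, 0.001] dist 93 turn -0.0
475.6,-0.9,200,-171.6 xyz [-0.04, -0.13, -9.01] ang [0.002, 0.0, 0.001] dist 90 turn -0.0
520,-60,330,-171.6 xyz [6.46, -3.63, -22.02] ang [0.002, 0.0, 0.001] dist 232 turn -0.0
```

Call:
move_arm(
  moves=[
    {"gripper": -1,"xyz": [0,-0.1,5],"angular": [0,0,0]},
    {"gripper": -1,"xyz": [0,-0.1,8.5],"angular": [0,0,0]},
    {"gripper": -1,"xyz": [0,-0.1,9.3],"angular": [0,0,0]},
    {"gripper": -1,"xyz": [0,-0.1,9.3],"angular": [0,0,0]},
    {"gripper": 0.25,"xyz": [0,-0.1,9.3],"angular": [0,0,0]},
    {"gripper": 0.25,"xyz": [0,-0.1,9.3],"angular": [0,0,0]},
    {"gripper": 0.25,"xyz": [0,-0.1,5],"angular": [0,0,0]},
    {"gripper": 0.25,"xyz": [0,-0.1,0],"angular": [0,0,0]},
    {"gripper": 0.25,"xyz": [-2,-4,-6],"angular": [0,0,0]},
    {"gripper": 0.25,"xyz": [-4,-8,-12],"angular": [0,0,0]},
  ],
)

```text
clock: 45.38
position: [536.9, 42.6, 213.7]
ee_rot: [0.757, -0.653, 0.0, -0.001]
contact_force: [1.0, 0.8, -0.5]
gripper_width: 53.0
```

Call:
move_arm(
  moves=[
    {"gripper": 0.25,"xyz": [-1,-1.5,-5],"angular": [0,0,0]},
    {"gripper": 0.25,"xyz": [-1,-1.5,-10],"angular": [0,0,0]},
    {"gripper": 0.25,"xyz": [-1,-1.5,-10],"angular": [0,0,0]},
    {"gripper": 0.25,"xyz": [-1,-1.5,-10],"angular": [0,0,0]},
  ],
)

```text
clock: 45.88
position: [549.3, 54.4, 310.7]
ee_rot: [0.757, -0.653, -0.001, 0.0]
contact_force: [-0.1, -0.5, -1.2]
gripper_width: 53.5
```

```bash
python3 bay.py
python3 - <<'E'
from m import *
p,d,c=shot('wrist','w6')
W=cloud(d,c); z=W[...,2]; q=W[...,:2]-G; X=q@EX-1.5; Y=q@EY+132.5
for nm,lo,hi,zl in(('inner',4,126,25),('outer',140,262,28)):
    m=((d>0)&(abs(X)<134)&(Y>lo)&(Y<hi)&(z>zl)&(z<52)).astype(np.uint8)
    n,l,s,_=cv2.connectedComponentsWithStats(m)
    for i in range(1,n):
        if s[i,4]>200:
            k=l==i; P=W[k]; A=np.c_[P[:,:2]-P[:,:2].mean(0),np.ones(len(P))]; s1=P[:,2]>np.percentile(P[:,2],80)-3
            co=np.linalg.lstsq(A[s1],P[s1,2],rcond=None)[0]
            r=cv2.minAreaRect(np.c_[X[k],Y[k]].astype(np.float32)); print(nm,np.round(r[0]),np.round(r[1]),round(r[2]),'z',round(float(np.percentile(z[k],90)),1),'tilt',round(float(np.hypot(*co[:2])),3))
k=(d>0)&(z>88)&(z<100); print('grip',cv2.minAreaRect(W[k][:,:2].astype(np.float32)) if k.sum() else None)
E
python3 wp.py 613,-313,130,-81.6 613,-313,69,-81.6
```

```text
inner [-93.  69.] [45. 83.] 1 z 38.9 327
inner [-26.  71.] [45. 83.] 1 z 38.9 369
inner [44. 70.] [83. 44.] 90 z 38.5 419
inner [107.  53.] [29. 83.] 0 z 38.1 265
outer [-91. 201.] [90. 43.] 89 z 44.7 384
outer [-24. 200.] [45. 89.] 0 z 44.5 431
outer [ 45. 200.] [42. 90.] 1 z 44.4 492
outer [110. 200.] [89. 32.] 89 z 44.2 328
inner [114.  67.] [40. 64.] 0 z 37.7 tilt 0.007
inner [44. 73.] [41. 76.] 1 z 37.8 tilt 0.002
inner [-24.  74.] [76. 40.] 90 z 37.7 tilt 0.002
inner [-93.  73.] [42. 75.] 1 z 37.7 tilt 0.002
outer [114. 199.] [90. 41.] 89 z 43.5 tilt 0.007
outer [ 45. 200.] [42. 88.] 0 z 43.5 tilt 0.003
outer [-23. 200.] [42. 88.] 0 z 43.5 tilt 0.002
outer [-91. 201.] [42. 88.] 0 z 43.5 tilt 0.002
grip ((939.1602172851562, 445.340087890625), (50.11783981323242, 19.432758331298828), 78.86209106445312)
t 45.98 P [549.1  54.2 309.7] F [0.1 0.3 0. ] w 53.3 j6 -0.24
jaw -171.5
613,-313,130,-81.6 xyz [37.25, -0.96, 17.98] ang [0.003, 0.002, -1.569] dist 414 turn 89.9
613,-313,69,-81.6 xyz [37.25, -0.98, 24.08] ang [0.003, 0.002, -1.569] dist 444 turn 89.9
```

View pics/w6.png

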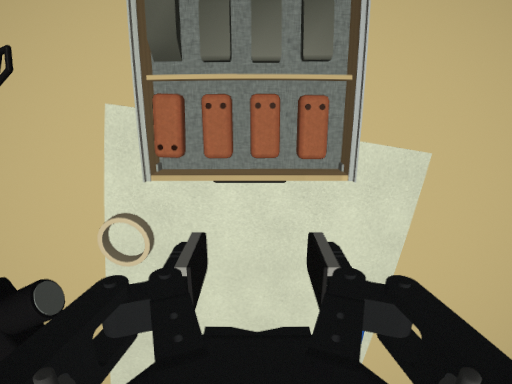

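The wrist picture shows four adzes in the inner bay (top row) and four weights in the outer one (y≈127), all flat. The sheet is empty and the tape (125,240) is untouched. Next I'll close the cover.

Call:
move_arm(
  moves=[
    {"gripper": 1,"xyz": [4,0,0],"angular": [0,0,-0.18]},
    {"gripper": 1,"xyz": [8,0,0],"angular": [0,0,-0.36]},
    {"gripper": 1,"xyz": [12,0,2],"angular": [0,0,-0.54]},
    {"gripper": 1,"xyz": [17,0,4],"angular": [0,0,-0.72]},
    {"gripper": 1,"xyz": [22,-0.5,7],"angular": [0,0,-0.9]},
    {"gripper": 1,"xyz": [27,-0.7,10],"angular": [0,0,-1.08]},
    {"gripper": 1,"xyz": [32,-0.9,13],"angular": [0,0,-1.26]},
    {"gripper": 1,"xyz": [37.2,-1,16],"angular": [0,0,-1.44]},
    {"gripper": 1,"xyz": [37.2,-1,17],"angular": [0,0,-1.569]},
    {"gripper": 1,"xyz": [37.2,-1,17],"angular": [0,0,-1.569]},
  ],
)

```text
clock: 47.22
position: [613.0, -312.4, 138.1]
ee_rot: [0.997, 0.072, -0.003, -0.001]
contact_force: [0.4, 0.1, -0.3]
gripper_width: 85.4
```

Call:
move_arm(
  moves=[
    {"gripper": 1,"xyz": [0,0,0],"angular": [0,0,0]},
    {"gripper": 1,"xyz": [0,0,0],"angular": [0,0,0]},
  ],
)

```text
clock: 47.48
position: [615.1, -311.5, 142.3]
ee_rot: [0.997, 0.073, 0.001, 0.0]
contact_force: [-0.6, -0.0, -0.4]
gripper_width: 85.0
```

```bash
python3 - <<'E'
from m import *
p,d,c=shot('wrist')
W=cloud(d,c); z=W[...,2]
k=(d>0)&(z>88)&(z<100)&(abs(W[...,1]+313)<60)&(abs(W[...,0]-613)<70); q=W[k][:,:2]
print('grip',k.sum(),cv2.minAreaRect(q.astype(np.float32)) if k.sum() else None)
E
python3 wp.py 613,-313,69,-81.6
```

```text
grip 2338 ((614.1513061523438, -314.5437316894531), (89.35530853271484, 14.04968547821045), 8.506936073303223)
t 47.52 P [ 615.1 -311.5  142.4] F [-1.7  0.4 -0. ] w 85.3 j6 1.95
jaw -81.6
613,-313,69,-81.6 xyz [-0.24, 0.12, 7.34] ang [0.001, -0.002, -0.0] dist 73 turn 0.0
```

Call:
move_arm(
  moves=[
    {"gripper": 1,"xyz": [-0.1,0.3,4],"angular": [0,0,0]},
    {"gripper": 1,"xyz": [-0.1,0.3,7.2],"angular": [0,0,0]},
    {"gripper": 1,"xyz": [-0.1,0.3,7.2],"angular": [0,0,0]},
    {"gripper": -1,"xyz": [-0.1,0.3,7.2],"angular": [0,0,0]},
    {"gripper": -1,"xyz": [-0.1,0.3,7.2],"angular": [0,0,0]},
    {"gripper": -1,"xyz": [-0.1,0.3,7.2],"angular": [0,0,0]},
    {"gripper": -1,"xyz": [-0.1,0.3,7.2],"angular": [0,0,0]},
    {"gripper": -1,"xyz": [-0.1,0.3,7.2],"angular": [0,0,0]},
  ],
)

```text
clock: 48.52
position: [614.2, -314.0, 70.3]
ee_rot: [0.997, 0.073, 0.0, -0.001]
contact_force: [-1.8, 4.2, 3.9]
gripper_width: 12.8
```

Call:
move_arm(
  moves=[
    {"gripper": -1,"xyz": [0,-1.5,0],"angular": [0,0,0]},
    {"gripper": -1,"xyz": [0,-4,0],"angular": [0,0,0]},
    {"gripper": -1,"xyz": [0,-6.5,0],"angular": [0,0,0]},
    {"gripper": -1,"xyz": [0,-9,0],"angular": [0,0,0]},
    {"gripper": -1,"xyz": [0,-11.5,0],"angular": [0,0,0]},
    {"gripper": -1,"xyz": [0,-14,0],"angular": [0,0,0]},
    {"gripper": -1,"xyz": [0,-16.5,0],"angular": [0,0,0]},
    {"gripper": -1,"xyz": [0,-19,0],"angular": [0,0,0]},
    {"gripper": -1,"xyz": [0,-21.5,0],"angular": [0,0,0]},
    {"gripper": -1,"xyz": [0,-23.5,0],"angular": [0,0,0]},
  ],
)

```text
clock: 49.78
position: [579.7, -81.9, 70.2]
ee_rot: [0.997, 0.073, 0.0, 0.0]
contact_force: [0.2, -4.8, 4.5]
gripper_width: 12.9
```

```bash
python3 wp.py 574.4,-54.6,70,-81.6
```

```text
t 49.77 P [579.7 -81.9  70.2] F [ 0.2 -4.8  4.5] w 12.9 j6 1.58
jaw -81.6
574.4,-54.6,70,-81.6 xyz [-0.12, -2.78, 0.02] ang [0.001, -0.001, 0.0] dist 28 turn -0.0
```

Call:
move_arm(
  moves=[
    {"gripper": -1,"xyz": [-0.1,-1,0],"angular": [0,0,0]},
    {"gripper": -1,"xyz": [-0.1,-1.9,0],"angular": [0,0,0]},
    {"gripper": -1,"xyz": [-0.1,-2.5,0],"angular": [0,0,0]},
    {"gripper": -1,"xyz": [-0.1,-2.9,0],"angular": [0,0,0]},
    {"gripper": -1,"xyz": [-0.1,-3.1,0],"angular": [0,0,0]},
    {"gripper": -1,"xyz": [-0.1,-3.1,0],"angular": [0,0,0]},
  ],
)

```text
clock: 50.52
position: [575.7, -54.6, 70.2]
ee_rot: [0.997, 0.073, 0.001, 0.002]
contact_force: [3.8, -14.0, 4.5]
gripper_width: 12.5
```

The cover is against its stop (14 N). I'll release, rise and check.

Call:
move_arm(
  moves=[
    {"gripper": 1,"xyz": [0,0.1,0],"angular": [0,0,0]},
    {"gripper": 1,"xyz": [0,0.1,0],"angular": [0,0,0]},
    {"gripper": 1,"xyz": [0,0.1,0],"angular": [0,0,0]},
    {"gripper": 1,"xyz": [0,0.1,-5],"angular": [0,0,0]},
    {"gripper": 1,"xyz": [-5,0.1,-11],"angular": [0,0,0]},
    {"gripper": 1,"xyz": [-9,0.1,-17],"angular": [0,0,0]},
    {"gripper": 1,"xyz": [-13,0.1,-23],"angular": [0,0,0]},
    {"gripper": 1,"xyz": [-13,0.1,-23],"angular": [0,0,0]},
    {"gripper": 1,"xyz": [-13,0.1,-23],"angular": [0,0,0]},
    {"gripper": 1,"xyz": [-13,0.1,-23],"angular": [0,0,0]},
  ],
)

```text
clock: 51.78
position: [445.5, -71.7, 298.3]
ee_rot: [0.997, 0.073, -0.001, -0.0]
contact_force: [0.1, 0.1, -0.5]
gripper_width: 85.5
```

Run:
```python
from m import *
p,d,c=shot('wrist','w7')
W=cloud(d,c); z=W[...,2]
k=(d>0)&(z>88)&(z<100)&(abs(W[...,1]+55)<60)&(abs(W[...,0]-575)<70); q=W[k][:,:2]
r=cv2.minAreaRect(q.astype(np.float32)); print('grip',k.sum(),r,'along slide vs start mm',round(float((np.array(r[0])-G)@-EY),1))
p,d,c=shot('scene','scene2')
W=cloud(d,c); z=W[...,2]
k=(d>0)&(z>75)&(z<97)&(W[...,0]>500)&(W[...,0]<700)&(W[...,1]>-150)&(W[...,1]<50)
print('scene grip',cv2.minAreaRect(W[k][:,:2].astype(np.float32)),'start (574.5,-51.3)')
for f in finds(p,d,c,roi=(250,800,120,520)): print(f)
```

```text
grip 1063 ((575.37060546875, -55.74560546875), (90.0397720336914, 13.454222679138184), 8.262716293334961) along slide vs start mm 0.3
scene grip ((576.3511352539062, -51.02764129638672), (89.3885269165039, 14.333788871765137), 7.539188385009766) start (574.5,-51.3)
(320.5, 357.2, 114, 31, -87.9, 37.9, [107, 227, 124], 579)
(746.0, 229.4, 90, 89, 0.9, 26.5, [21, 63, 140], 650)
```

View pics/scene2.png

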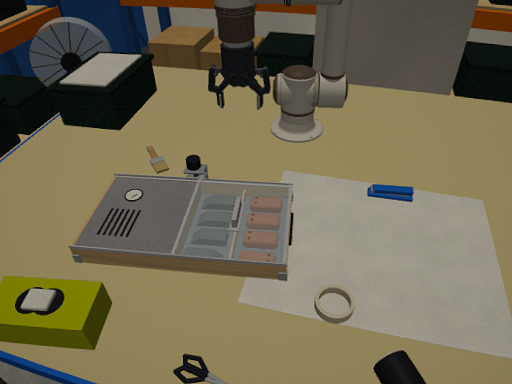

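View pics/w7.png

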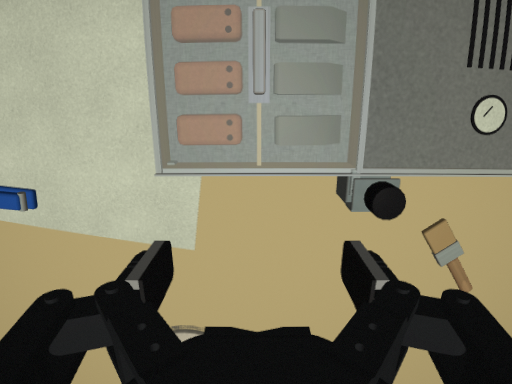

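Both pictures show the cover shut, with the grip within about 0.3 mm of its start position. Adzes are in the inner bay and weights in the outer; the tape, stapler and brush are where they were. The robot is clear of everything, so I'm handing in.

```bash
python3 -c "
from bench import arm
print(arm.job_done(), arm.read_state()['clock'])"
```

```text
the job is handed in; nothing more can be done
the job is handed in; nothing more can be done
```

The job is done and handed in at about 52 s on the robot's clock. All six finds are in the case and the cover is shut.

- **Catch:** The first try showed the catch was on: the cover stopped dead after about 5 mm at 19 N. A quarter turn of the knob freed it, and the cover then slid fully back at about 0.2 m/s.
- **Finds:** The three adzes went into the inner bay beside the stored adze. The three weights went into the outer bay beside the stored weight.
- **Flatness, checked before closing:** Every piece was flat, with measured tilt of 0.007 rad or less. Tops read about 38 mm for the adzes and 43.5 mm for the weights. That is 1.5 mm over nominal, and the bare sheet reads high by the same amount.
- **Cover:** I slid it shut at about 0.2 m/s and it met its stop at 14 N. Afterwards the grip read within about 0.3 mm of its start position.
- **Other things on the table:** The tape and stapler read within 1 mm of where they began. The brush I checked only by eye in the pictures, where it looks unmoved.
- **Readings that disagreed:** The fixed cameras read about 4 mm higher in y than the wrist camera. I used the wrist values because the grasp forces agreed with them. The scene camera also showed finds shifted a few times, but each time the arm was blocking its view. I saw no real knock and no slackening of the grip.

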